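# Snug the castle nut of a stone hand mill and lock it with its pin

### The arm

A 7-joint arm with a two-finger parallel gripper is mounted at the origin on the work surface. World frame = base frame: x ahead of the robot, y to its left, z up, the work surface at z = 0. Lengths are in m, angles in rad, forces in N, time in s.
With the tool pointing down it reaches from about 0.4 to 0.875 m from the base axis. Payload 19.3 kg.
Tool frame: the origin (TCP) lies at the very end of the fingers, on their centre line; the grasp point (between the pads) lies 19 mm behind it; z points along the fingers, y is the direction in which the jaws open and shut (so a half turn about z gives the same grasp; the last joint's range is limited). The gripper opens to 85 mm and grips with 20 to 120 N. Pads are 22 mm wide; open, the fingers measure 114 mm over their backs; the gripper's body (76 mm by 85 mm) begins 54 mm behind the grasp point. The pads swing forward as they close: fully open they stand 13 mm farther back than shut.
Start: joints at [1.078, 0.521, -0.036, 1.599, 0.021, 1.021, -0.113], TCP at [0.256, -0.57, 0.231] pointing down, gripper open.
Joint ranges: [-2.91, 2.91], [-0.3, 2.13], [-1.5, 1.42], [0.17, 2.43], [-1.26, 4.41], [0.16, 1.93], [-2.52, 2.52]. Speed limits (rad/s): [1.89, 1.89, 2.39, 2.39, 3.01, 3.01, 3.01].

### API

Orientations are given as [roll, pitch, yaw] about the fixed x, y, z axes, in that order (R = Rz(yaw) Ry(pitch) Rx(roll)).
In Python, from workcell import bot gives the robot as it stands. The module is installed in compiled form; this text tells all that it offers.
- The arm moves only by the shell command python3 -m inch 'ROWS' [FORCE]. ROWS is JSON, a list of rows, each an object of numbers: "dx", "dy", "dz": the shift along the tool's x, y, z in mm; "rx", "ry", "rz": the turn, a rotation vector about the tool's x, y, z in rad; "hand": the closure, from -1 (fully open) to 1 (shut), so that 0 is half open. In form: [{"dx": .., "dy": .., "dz": .., "rx": .., "ry": .., "rz": .., "hand": ..}, ...]. A call has 1 to 10 rows; each row shifts and turns the commanded pose from where the row before left it, along the tool's axes as they then stand; what a row does not reach is not made up. A row lasts 1/10 s, in which the tool goes at most 50 mm and 8.59 degrees, less where a joint would pass 70% of its speed; a pose out of reach is approached as far as the arm can. A call with a gripper value outside its range is refused whole. The fingers move at their own pace and stop on an object; FORCE is the grip in N (left out, the last holds). Time passes only in rows, so rows that do not move let the fingers close. It gives the time, the measured TCP pose, the force and the opening at its end, in the units of the state.
- bot.observe(): the state, without advancing time (a new reading comes with each control period).
- bot.grab_frame(name): name is "scene" or "top"; returns (picture, depth): 400x640x3 uint8, red, green, blue; 400x640 float32, m along the optical axis (not along the pixel's ray), 0 where there is no reading.
- bot.get_calibration(name): a dict with "vertical_fov" (degrees; the focal length in pixels is half the picture's height over the tangent of half this angle, whatever the lens; pixels are square), "cx", "cy" (the principal point, pixels), "origin" and "orientation" of the camera in the world. Camera axes: x right, y down, z forward; pixel columns grow to the right and rows downward; lengths in m; the calibration is good to about 2 mm. A picture is of the moment at which its call begins. get_calibration takes no time and is no camera call.
- bot.job_done(): hands the job in, once; it reports no verdict.
Trained networks look in the newest picture that a camera, given by its name, has taken for a name from the list of things; names that differ only in an ending like _2 or _b are one class to them, and where a whole thing is asked for, a point or a joint stands for the part that bears it (a point fixed in the world has none). Each returns a list of dicts, best first, with "score" (0 to 1); they miss things now and then, are a little off and sometimes report something else, mostly with a low value. They report only what shows in the picture. A call takes as long as a camera call. They do not tell look-alikes from the thing itself.
- bot.trace(camera, target): "region" (400x640 bool, what is visible of it) and "box" ([left, top, right, bottom] in pixels, round what is visible of it).
- bot.tip_of(camera, target): "centre" ([row, column] in pixels: a listed point, or the origin of a listed thing).
The state is a dict: "clock": time; "qpos": joint angles; "qd": joint speeds; "joint_efforts": joint torques, N m; "position": TCP position; "tool_rot": TCP orientation; "force": force on the tool from outside, world axes, zero at the start; "moment": the same for the moment, N m; "grip_width": finger opening in m.
Only numpy, scipy, OpenCV 4.12 (cv2) and the standard library are available. Lean on these libraries where they do the work, as an engineer would, in place of code of your own. Each camera call takes 0.05 s, during which the arm holds its last target.

### The job

The runner stone of the hand mill is loose: turn the castle nut on its spindle clockwise until you feel it tighten on the washer, then carry on to the next slot that lines up with the spindle's cross hole, and no further. Then push the locking pin through slot and hole until its grip is right up against the nut, without forcing it, and let go; leave everything else where it stands.

Things in the scene. Friction and masses are not known exactly. Their poses are not given: they have to be found in the camera images.
- mill: Stone hand mill, fixed; origin on the slab under its centre. Wooden tray 210 mm across with a spout at -x, two round stones 172 mm across, flat stone top at 113 mm, on it a steel boss (52 mm across) to 123 mm, washer to 127 mm, castle nut to 161 mm, end of the upright spindle at 169 mm. Crank handle taken off.
- cross_hole (a point): Centre of the round cross hole, 8 mm wide and 30 mm long, through the spindle (30 mm diameter, does not turn), 156 mm above the slab. z is up; the hole runs level along y, through the spindle's axis, open at both ends. A dark saw cut across the spindle's end runs parallel to it, 13 mm above.
- nut_mid (a point): Steel castle nut on the spindle: hexagon 46 mm across flats (53 over corners), 24 mm high, with a round crown 42 mm across, 10 mm high, cut by six slots 8 mm wide, 10 mm deep, one over the middle of each flat, level with the cross hole. Point: on the axis, half-way up the hexagon. z up; x goes out through the middle of a flat and its slot, and turns with the nut.
- nut: The same nut, on the axis at its underside. Clockwise from above tightens. It starts loose, some way above the washer, and turns easily (0.05 N m) for anything from 40 to 132 degrees; then it comes down on the washer, and from there takes about 0.45 N m and drags the washer round. From there the next slot comes in line after 23 to 46 degrees. It stays where it is left and does not rise or sink noticeably.
- washer_dot (a point): Small punched dot on the flat round steel washer (60 mm across, 4 mm thick) under the nut: 27.8 mm from the axis, on the washer's upper face, level with the nut's underside. The washer lies still while the nut is loose and turns with it once the nut bears on it. x goes outwards through the dot.
- pin_grip (a point): Centre of the grey grip block of the loose locking pin (about 35 g): 28 mm long (x), 14 wide (y), 28 high (z); it stands upright, the point 14 mm above the slab. A steel shank, 6 mm diameter, leaves its +x face, axis 11 mm below this point (underside flush with the block's, so it lies level), from 14 to 76 mm from this point; the last 6 mm taper to 2.4 mm.
- pin_tip (a point): End of the pin's shank, on its axis; x is the way the pin points, z is up as it lies (the grip block stands up on that side).
- jar: Bystander: grey glass jar with steel twist cap, 80 mm across, 126 mm high; origin under its centre.
- pan_handle (a point): Bystander: middle of the nearer loop handle, 46 mm above the slab, of the steel paella pan (280 mm across, 45 mm high, its centre 166 mm from this point along -y, where the second handle lies opposite).
- spatula: Bystander: spatula with grey silicone blade, 278 mm long along x (from -135 mm to +143 mm), 12 mm high, blade 55 mm wide at +x; lies flat.
- mortar: Bystander: white ceramic mortar, 128 mm across, 85 mm high, its pestle leaning out to about 145 mm high at +x; origin under its centre.
- crank: Bystander: the mill's wooden crank handle, 26 mm thick, 128 mm long along x, lying on the slab; origin under its middle.
- saltbowl: Bystander: small white bowl, 90 mm across, 45 mm high; origin under its centre.
There are look-alikes about, which are no part of the job. Leave any blue, purple or turquoise look-alike of the mill alone.

How it is judged:
By the outcome, as a careful person would: the job done as asked, in the order asked, and still so for the second after the job is handed in, with the robot touching nothing.
It also fails if it takes over 72 s, if anything falls off the work surface, if the arm or the gripper's body presses on something with over 40 N, if the wrist force passes 120 N, or if a joint passes its speed limit or range.

## Working session

There is one attempt and no reset: what is moved stays moved. The work goes in short steps, Python scripts to look and compute and a shell command to move; the robot and the scene stay as the last step left them, time stands still between calls to the robot, and variables do not carry over. Pictures are saved under pics/ and viewed, and the job is handed in when it is done.

```bash
mkdir -p pics; ls
cat > h.py <<'E'
import numpy as np, cv2
from workcell import bot
from scipy.spatial.transform import Rotation as R
def cal(n):
    c=bot.get_calibration(n); f=200/np.tan(np.radians(c["vertical_fov"])/2)
    return c,f
def rot(o):
    o=np.array(o,float)
    if o.shape==(3,3): return o
    if o.shape==(3,): return R.from_euler('xyz',o).as_matrix()
    return R.from_quat(o).as_matrix()
def ray(n,r,c_):
    c,f=cal(n); d=np.array([(c_-c["cx"])/f,(r-c["cy"])/f,1.]); return np.array(c["origin"]),rot(c["orientation"])@d
def atz(n,r,c_,z):
    o,d=ray(n,r,c_); return o+d*(z-o[2])/d[2]
def atd(n,r,c_,dep):
    o,d=ray(n,r,c_); return o+d*dep
def proj(n,p):
    c,f=cal(n); q=rot(c["orientation"]).T@(np.array(p)-np.array(c["origin"])); return np.array([c["cy"]+f*q[1]/q[2],c["cx"]+f*q[0]/q[2]])
def save(n,img): cv2.imwrite("pics/"+n+".png",img[...,::-1])
E
python3 - <<'E'
from h import *
s=bot.observe(); print(s)
for n in ("scene","top"):
    print(bot.get_calibration(n))
    p,d=bot.grab_frame(n); save(n+"0",p); np.savez("/tmp/"+n,p=p,d=d)
    for t in ("mill","cross_hole","nut_mid","nut","washer_dot","pin_grip","pin_tip","jar","pan_handle","crank"):
        print(n,t,[(round(x["score"],2),np.round(x["centre"],1).tolist()) for x in bot.tip_of(n,t)])
print(bot.observe()["clock"])
E
```

```text
pics
{'clock': 0.0, 'qpos': array([ 1.07779574,  0.52204658, -0.03629612,  1.60000652,  0.02121008,
        1.02109159, -0.11281012]), 'qd': array([ 6.54990290e-04, -2.42657311e-03,  1.08311130e-03,  2.02834414e-04,
        4.65557049e-04,  1.60206363e-03,  5.03833767e-05]), 'joint_efforts': array([-1.87905830e-04, -9.27124929e+01,  1.97944544e+00, -3.69933772e+01,
        1.77636155e-02,  8.20868416e-03, -1.24265425e-04]), 'position': array([ 0.25625521, -0.56967925,  0.23070632]), 'tool_rot': array([-3.14043065e+00,  1.07304260e-04,  4.22758670e-01]), 'force': array([ 0.27545567,  0.85407855, -0.52686525]), 'moment': array([ 0.02930399, -0.03036932,  0.00897195]), 'grip_width': 0.0852146839700607}
{'vertical_fov': 44.485205039803446, 'cx': 312.2557862611374, 'cy': 202.81894228282198, 'origin': array([1.26306261, 0.33156335, 1.39485714]), 'orientation': array([-2.56850322, -0.00714644,  1.99688491])}
scene mill [(0.98, [195.0, 400.3]), (0.91, [228.8, 483.0]), (0.9, [255.6, 347.4]), (0.62, [145.0, 270.0]), (0.29, [240.6, 342.3])]
scene cross_hole [(0.84, [232.4, 345.9]), (0.65, [118.
[... 935 characters left out ...]
98.9]), (0.78, [197.8, 290.3]), (0.74, [265.2, 272.2])]
top cross_hole [(0.87, [186.7, 288.4]), (0.86, [267.1, 264.8]), (0.68, [215.4, 235.5]), (0.6, [264.1, 401.8]), (0.56, [261.4, 186.3])]
top nut_mid [(0.7, [248.6, 345.0]), (0.68, [265.5, 401.6]), (0.51, [267.7, 262.8]), (0.5, [192.0, 288.7]), (0.5, [259.2, 187.8])]
top nut [(0.63, [194.7, 289.2]), (0.62, [264.6, 400.5]), (0.61, [264.7, 187.4]), (0.57, [264.0, 262.8])]
top washer_dot [(0.65, [261.4, 269.1]), (0.61, [184.7, 290.6]), (0.46, [258.3, 194.4])]
top pin_grip [(0.56, [217.7, 379.9])]
top pin_tip [(0.49, [216.8, 359.4])]
top jar [(0.88, [153.8, 286.4])]
top pan_handle [(0.57, [183.9, 441.2])]
top crank [(0.65, [250.5, 346.0])]
1.1
```

View pics/scene0.png

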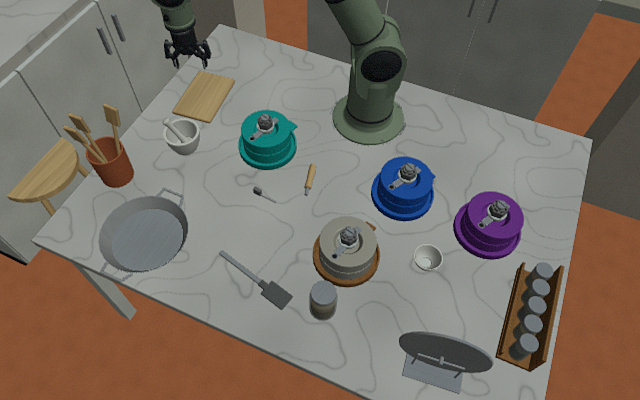

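View pics/top0.png

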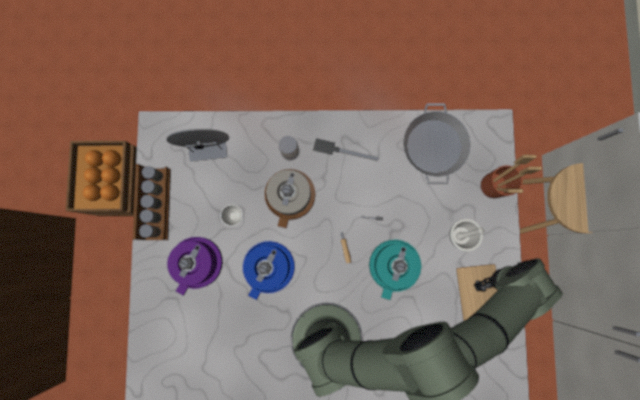

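The scene view shows four mills: stone/wood (347,245), turquoise (267,140), blue (403,185) and purple (489,222). The uncoloured stone one with the wooden tray fits the description. The pin is at scene (262,193). I'll confirm with enlarged crops.

Run:
```python
from h import *
a=np.load("/tmp/scene.npz")["p"]; b=np.load("/tmp/top.npz")["p"]
c1=cv2.resize(a[210:290,305:385],(400,400),interpolation=cv2.INTER_CUBIC)
c2=cv2.resize(a[175:215,245:285],(400,400),interpolation=cv2.INTER_CUBIC)
c3=cv2.resize(b[165:215,264:314],(400,400),interpolation=cv2.INTER_CUBIC)[:200+100]
c4=cv2.resize(b[200:235,355:395],(400,350),interpolation=cv2.INTER_CUBIC)[:300]
save("crops",cv2.resize(np.vstack([np.hstack([c1[:300],c2[:300]]),np.hstack([c3,c4])]),(800,600)))
D=np.load("/tmp/scene.npz")["d"];T=np.load("/tmp/top.npz")["d"]
print("hole",atz("scene",232.4,345.9,.156),atz("top",186.7,288.4,.156))
print("nutmid",atz("scene",236.6,345.5,.139),atz("top",192,288.7,.139))
print("mill",atz("scene",255.6,347.4,0),atz("top",197.8,290.3,0))
print("nut",atz("scene",238.4,347.4,.127),atz("top",194.7,289.2,.127))
print("dot",atz("scene",243.6,342.1,.127),atz("top",184.7,290.6,.127))
print("grip",atz("scene",190.4,260.2,.014),atz("top",217.7,379.9,.014))
print("tip",atz("scene",203.2,276.4,.003),atz("top",216.8,359.4,.003))
print("jar",atz("scene",304.9,323.6,0),atz("top",153.8,286.4,0))
```

```text
hole [0.58367971 0.14019254 0.156     ] [0.59562052 0.14160331 0.156     ]
nutmid [0.58788949 0.14184476 0.139     ] [0.57759378 0.14185042 0.139     ]
mill [0.5742954  0.15244071 0.        ] [0.5725241  0.14742808 0.        ]
nut [0.58470086 0.14742462 0.127     ] [0.56870442 0.14091929 0.127     ]
dot [0.60722693 0.13984671 0.127     ] [0.60785605 0.13571954 0.127     ]
grip [ 0.47576977 -0.21008808  0.014     ] [ 0.48674606 -0.22314763  0.014     ]
tip [ 0.49307584 -0.14024112  0.003     ] [ 0.49166248 -0.13967776  0.003     ]
jar [0.75610242 0.14968142 0.        ] [0.75990558 0.16498628 0.        ]
```

View pics/crops.png

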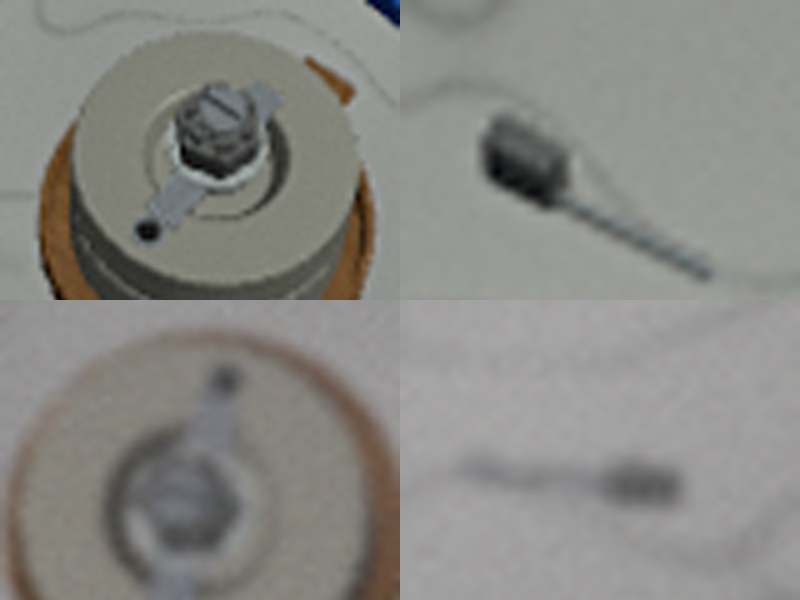

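The crops confirm it: the stone mill has the wooden tray, and the saw cut shows at crop (222,105). The pin is loose, with a grey grip and its shank pointing down-right. Next I'll measure the mill axis and yaw, and the pin pose, more precisely.

Run:
```python
from h import *
from scipy.optimize import least_squares
def cloud(n,r0,r1,c0,c1):
    D=np.load(f"/tmp/{n}.npz")["d"]; P=np.load(f"/tmp/{n}.npz")["p"]
    c,f=cal(n); rr,cc=np.mgrid[r0:r1,c0:c1]; z=D[r0:r1,c0:c1]
    q=np.stack([(cc-c["cx"])/f*z,(rr-c["cy"])/f*z,z],-1)
    return q@rot(c["orientation"]).T+np.array(c["origin"]),P[r0:r1,c0:c1]
for n,b in (("scene",(200,295,300,395)),("top",(150,235,250,330))):
    X,P=cloud(n,*b); z=X[...,2]
    # table, stone top
    tab=z<.03; print(n,"table z",np.median(z[tab]),"n",tab.sum())
    st=(z>.106)&(z<.118); print("stone",st.sum(),np.median(z[st]))
    h=np.histogram(z,bins=np.arange(-.01,.19,.005)); print([(round(a,3),c) for c,a in zip(*h)])
    xy=X[st][:,:2]
    # coverage circle fit: rim via area centroid hull
    hull=cv2.convexHull(xy.astype(np.float32))[:,0]
    c,r=cv2.minEnclosingCircle(xy.astype(np.float32)); print("circ",c,r)
    f=lambda p:np.hypot(hull[:,0]-p[0],hull[:,1]-p[1])-p[2]
    s=least_squares(f,[*c,.086],loss='soft_l1',f_scale=.001); print(s.x)
    tp=z>.155; print("spindle/nut top",tp.sum(),X[tp].mean(0),z.max())
for n,b in (("scene",(178,212,245,290)),("top",(205,230,350,392))):
    X,P=cloud(n,*b); z=X[...,2]; m=z>.015; print(n,"grip",m.sum(),X[m].mean(0), z.max(), X[m].min(0),X[m].max(0))
    print(np.median(z))
```

```text
scene table z 0.0026114788929613164 n 5260
stone 1612 0.11439954833921517
[(np.float64(-0.01), np.int64(58)), (np.float64(-0.005), np.int64(1169)), (np.float64(0.0), np.int64(2542)), (np.float64(0.005), np.int64(808)), (np.float64(0.01), np.int64(72)), (np.float64(0.015), np.int64(132)), (np.float64(0.02), np.int64(284)), (np.float64(0.025), np.int64(195)), (np.float64(0.03), np.int64(208)), (np.float64(0.035), np.int64(232)), (np.float64(0.04), np.int64(79)), (np.float64(0.045), np.int64(44)), (np.float64(0.05), np.int64(48)), (np.float64(0.055), np.int64(52)), (np.float64(0.06), np.int64(57)), (np.float64(0.065), np.int64(51)), (np.float64(0.07), np.int64(31)), (np.float64(0.075), np.int64(44)), (np.float64(0.08), np.int64(40)), (np.float64(0.085), np.int64(47)), (np.float64(0.09), np.int64(64)), (np.float64(0.095), np.int64(115)), (np.float64(0.1), np.int64(85)), (np.float64(0.105), np.int64(158)), (np.float64(0.11), np.int64(822)), (np.float64(0.115), np.int64(835)), (np.float64(0.12), np.int64(126)), (np.float64(0.125), np.int64(258)), (np.float64(0.13), np.int64(87)), (np.float
[... 1747 characters left out ...]
p.int64(11)), (np.float64(0.16), np.int64(27)), (np.float64(0.165), np.int64(26)), (np.float64(0.17), np.int64(18)), (np.float64(0.175), np.int64(2)), (np.float64(0.18), np.int64(0))]
circ (0.6243671774864197, 0.13945911824703217) 0.1266954243183136
[0.58487125 0.14908811 0.0857255 ]
spindle/nut top 119 [0.51536158 0.1045724  0.63041193] 1.745394918359794
scene grip 48 [ 0.53318549 -0.18141409  0.1119526 ] 1.3948571398992748 [ 0.47505642 -0.23039208  0.01580291] [1.26306261 0.33156335 1.39485714]
0.002294347608780556
top grip 27 [ 0.47412657 -0.20061888  0.15358917] 1.745394918359794 [ 0.35350015 -0.23005188  0.01846054] [ 4.89475073e-01 -1.54236466e-03  1.74539492e+00]
0.0006637421610479199
```

Run:
```python
from h import *
def rect(n,z,cx,cy,half,px,new=None):
    P=np.load(f"/tmp/{n}.npz")["p"]
    N=int(2*half/px); j,i=np.mgrid[0:N,0:N]
    # image: right = -y world, up = +x world
    X=cx+half-(j+.5)*px; Y=cy+half-(i+.5)*px
    c,f=cal(n); q=np.stack([X,Y,np.full_like(X,z)],-1)-np.array(c["origin"]); q=q@rot(c["orientation"])
    return cv2.remap(P,(c["cx"]+f*q[...,0]/q[...,2]).astype(np.float32),(c["cy"]+f*q[...,1]/q[...,2]).astype(np.float32),cv2.INTER_CUBIC)
C=(.584,.149)
a=rect("scene",.036,*C,.15,.001);b=rect("top",.036,*C,.15,.001)
c=rect("scene",.169,*C,.03,.0002);d=rect("scene",.125,*C,.09,.0006)
for im,s in ((a,105/1.),(b,105)): cv2.circle(im,(150,150),105,(255,0,0),1)
cv2.circle(c,(150,150),75,(255,0,0),1); cv2.circle(d,(150,150),50,(255,0,0),1)
save("rect",np.vstack([np.hstack([a,b]),np.hstack([c,d])]))
# dark/bright height map
for n,b in (("scene",(205,275,310,385)),):
    D=np.load(f"/tmp/{n}.npz")["d"]; cc,f=cal(n)
    rr,c_=np.mgrid[b[0]:b[1],b[2]:b[3]]; z=D[b[0]:b[1],b[2]:b[3]]
    q=np.stack([(c_-cc["cx"])/f*z,(rr-cc["cy"])/f*z,z],-1)@rot(cc["orientation"]).T+np.array(cc["origin"])
    Z=(q[...,2]*1000).round().astype(int)
    for r in range(18,52,2): print(b[0]+r,Z[r,20:62:2])
```

```text
223 [116 114 117 112 118 117 113 115 115 114 115 116 117 119 115 110 117 117
 113  32  33]
225 [118 116 116 123 113 112 112 115 117 118 113 118 111 115 115 109 117 114
 119 118  19]
227 [118 111 116 114 111 115 116 113 162 168 171 117 120 120 118 111 119 115
 114 113 117]
229 [112 109 111 118 112 114 114 167 173 167 169 168 165 121 118 120 113 116
 117 111 115]
231 [ 122  115  113  119  114  102  160 1395  167  168  171  170  170  151
  119  118  114  115  117  115  116]
233 [114 112 114 113 110 139 150 165 174 171 171 168 164 161 115 113 109 110
 113 119 117]
235 [109 110 114 112 105 135 154 162 168 170 171 167 160 153 104 113 112 120
 117 117 114]
237 [118 112 112 103 129 131 156 164 158 162 162 149 161 150 132 112 117 116
 118 116 117]
239 [119 114 112  96  92 131 152 152 153 156 159 152 155 145 125 101 109 117
 113 114 115]
241 [115 119 101  99  99 131 136 145 151 151 152 146 138 130  95 106 115 115
 110 118 115]
243 [119 119 112  96  94 130 129 132 139 141 137 131 127 129  95 101 115 117
 117 113 114]
245 [115 116 113  98 100 118 125 128 129 130 130 128 124 100  96 104 117 116
 107 110 117]
247 [115 110 113 104 114 119 121 115 119 128 125 120  94  98 101 113 115 118
 117 122 116]
249 [113 120 111 120 118 114 114 120  97 100 100  97  97  93 105 112 116 117
 115 115 119]
251 [115 116 118 119 122 118 116  97  98  94  98  95 100 112 113 113 115 114
 116 116 112]
253 [120 114 117 110 120 119 117 113 116  89  97 114 114 114 111 115 115 117
 120 113 119]
255 [113 112 119 118 114 116 113 115 115 117 112 114 113 113 118 113 117 116
 111 116 115]
```

View pics/rect.png

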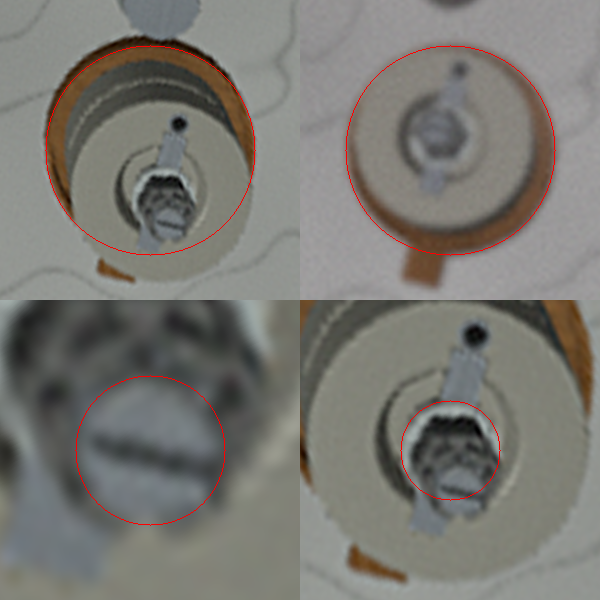

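The rectified views agree. The saw cut runs (95,440)→(210,467), the spout is at (423,270) and the crank bar lies along mill x, all giving a mill yaw of about −13°. Next: refine the yaw and find the nut and pin angles.

```bash
cat >> h.py <<'E'
def rect(P,n,z,cx,cy,half,px):
    N=int(round(2*half/px)); j,i=np.mgrid[0:N,0:N]
    X=cx+half-(j+.5)*px; Y=cy+half-(i+.5)*px
    c,f=cal(n); q=np.stack([X,Y,np.full_like(X,z)],-1)-np.array(c["origin"]); q=q@rot(c["orientation"])
    return cv2.remap(P,(c["cx"]+f*q[...,0]/q[...,2]).astype(np.float32),(c["cy"]+f*q[...,1]/q[...,2]).astype(np.float32),cv2.INTER_CUBIC)
def sawfit(P,C,n="scene"):
    px=.0002; im=cv2.cvtColor(rect(P,n,.169,*C,.03,px),cv2.COLOR_RGB2GRAY).astype(float)
    j,i=np.mgrid[0:300,0:300]; X=.03-(j+.5)*px; Y=.03-(i+.5)*px
    best=[]
    for psi in np.arange(-40,15,.5):
        a=np.radians(psi); x=np.cos(a)*X+np.sin(a)*Y; y=-np.sin(a)*X+np.cos(a)*Y
        for o in np.arange(-.004,.0041,.0004):
            m=(abs(x-o)<.0012)&(abs(y)<.011); best.append((im[m].mean(),psi,o))
    best.sort(); return best[:5]
E
python3 - <<'E'
from h import *
a=np.load("/tmp/scene.npz")["p"]; b=np.load("/tmp/top.npz")["p"]; C=(.584,.149)
print(sawfit(a,C)); print(sawfit(b,C,"top"))
G=(.482,-.212)
r1=rect(a,"scene",.161,*C,.04,.0002)[50:350,50:350]; r2=rect(a,"scene",.151,*C,.04,.0002)
r1=rect(a,"scene",.161,*C,.04,.0002); r3=rect(a,"scene",.127,*C,.04,.0002)
p1=rect(a,"scene",.003,.484,-.18,.06,.0003); p2=rect(a,"scene",.028,.484,-.18,.06,.0003)
S=lambda im:cv2.resize(im,(380,300) if 0 else (300,300))
for im,r in ((r1,.021),(r3,.030)): cv2.circle(im,(200,200),int(r/.0002),(255,0,0),1)
save("rect2",np.vstack([np.hstack([S(r1),S(r3)]),np.hstack([S(p1),S(p2)])]))
# top-cam pin, grip
print([ (x["score"],x["box"]) for x in bot.trace("scene","pin_grip")])
E
```

```text
[(np.float64(70.02422407267221), np.float64(-14.5), np.float64(-0.0011999999999999988)), (np.float64(70.03560606060606), np.float64(-13.5), np.float64(-0.0011999999999999988)), (np.float64(70.03860711582135), np.float64(-14.0), np.float64(-0.0011999999999999988)), (np.float64(70.07045454545455), np.float64(-15.0), np.float64(-0.0011999999999999988)), (np.float64(70.09826152683296), np.float64(-13.0), np.float64(-0.0011999999999999988))]
[(np.float64(100.39682539682539), np.float64(-16.5), np.float64(0.002400000000000003)), (np.float64(100.39863325740319), np.float64(-16.0), np.float64(0.002400000000000003)), (np.float64(100.39894019682059), np.float64(-15.5), np.float64(0.002400000000000003)), (np.float64(100.39909297052154), np.float64(-14.0), np.float64(0.0020000000000000026)), (np.float64(100.39954510993176), np.float64(-15.5), np.float64(0.0020000000000000026))]
[(0.51, [254.0, 183.1, 265.1, 196.2])]
```

View pics/rect2.png

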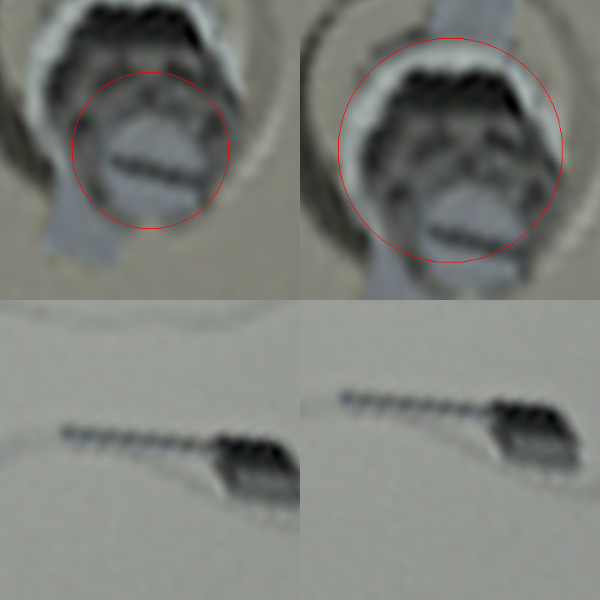

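Pin at scene (262,193): it points at about +y world, and its grip faces −y. The nut has a flat facing roughly +x world (rect2 (450,72)). So the first in-line position that satisfies the limits is about 103° or 163° clockwise. I'll move over the mill at the present height.

```bash
python3 -m inch '[{"dx":37,"dy":-33},{"dx":37,"dy":-33},{"dx":37,"dy":-33},{"dx":37,"dy":-33},{"dx":37,"dy":-33},{"dx":37,"dy":-33},{"dx":37,"dy":-33},{"dx":37,"dy":-33},{"dx":37,"dy":-33},{"dx":37,"dy":-33}]' 40; python3 -c "
from h import *
s=bot.observe();print(s['qpos'],s['position'],s['tool_rot'],s['clock'])"
```

```text
[ 1.07780408  0.52142215 -0.0362959   1.59949297  0.02120311  1.02108033
 -0.11279272] [ 0.25641831 -0.56997796  0.23127954] [-3.14157487e+00  4.27339057e-06  4.22754551e-01] 1.15schema error: expected keys dx, dy, dz, rx, ry, rz, hand
```

```bash
python3 -m inch '[{"dx":37,"dy":-33,"dz":0,"rx":0,"ry":0,"rz":0,"hand":-1},{"dx":37,"dy":-33,"dz":0,"rx":0,"ry":0,"rz":0,"hand":-1},{"dx":37,"dy":-33,"dz":0,"rx":0,"ry":0,"rz":0,"hand":-1},{"dx":37,"dy":-33,"dz":0,"rx":0,"ry":0,"rz":0,"hand":-1},{"dx":37,"dy":-33,"dz":0,"rx":0,"ry":0,"rz":0,"hand":-1},{"dx":37,"dy":-33,"dz":0,"rx":0,"ry":0,"rz":0,"hand":-1},{"dx":37,"dy":-33,"dz":0,"rx":0,"ry":0,"rz":0,"hand":-1},{"dx":37,"dy":-33,"dz":0,"rx":0,"ry":0,"rz":0,"hand":-1},{"dx":37,"dy":-33,"dz":0,"rx":0,"ry":0,"rz":0,"hand":-1},{"dx":37,"dy":-33,"dz":0,"rx":0,"ry":0,"rz":0,"hand":-1}]' 40
cat > st.py <<'E'
from h import *
import sys
s=bot.observe();print('q',s['qpos'].round(3),'p',(s['position']*1000).round(1),'rot',np.degrees(s['tool_rot']).round(2),'F',s['force'].round(2),'M',s['moment'].round(3),'w',round(s['grip_width']*1000,1),'t',s['clock'])
if len(sys.argv)>3:
    t=np.array([float(v) for v in sys.argv[1:4]]); Rm=R.from_euler('xyz',s['tool_rot']).as_matrix()
    print('to go tool mm',(Rm.T@(t-s['position']*1000)).round(1))
E
python3 st.py 584 149 231
```

```text
clock: 2.15
position: [0.459, -0.1154, 0.2316]
tool_rot: [3.141, -0.001, 0.423]
force: [1.6, -0.6, 0.8]
grip_width: 0.0858
q [ 0.308  0.287 -0.228  1.978  0.083  0.884 -1.112] p [ 459.  -115.4  231.6] rot [ 1.7997e+02 -3.0000e-02  2.4210e+01] F [ 1.62 -0.57  0.82] M [-0.061 -0.107 -0.042] w 85.8 t 2.15
to go tool mm [ 222.4 -189.8    0.7]
```

```bash
python3 -m inch '[{"dx":37,"dy":-32,"dz":0,"rx":0,"ry":0,"rz":0,"hand":-1},{"dx":37,"dy":-32,"dz":0,"rx":0,"ry":0,"rz":0,"hand":-1},{"dx":37,"dy":-32,"dz":0,"rx":0,"ry":0,"rz":0,"hand":-1},{"dx":37,"dy":-31,"dz":0,"rx":0,"ry":0,"rz":0,"hand":-1},{"dx":37,"dy":-31,"dz":0,"rx":0,"ry":0,"rz":0,"hand":-1},{"dx":37,"dy":-31,"dz":0,"rx":0,"ry":0,"rz":0,"hand":-1},{"dx":0,"dy":0,"dz":0,"rx":0,"ry":0,"rz":-0.14,"hand":-1},{"dx":0,"dy":0,"dz":0,"rx":0,"ry":0,"rz":-0.14,"hand":-1},{"dx":0,"dy":0,"dz":0,"rx":0,"ry":0,"rz":-0.14,"hand":-1},{"dx":0,"dy":0,"dz":0,"rx":0,"ry":0,"rz":-0.14,"hand":-1}]' 40; python3 st.py 584 149 231
```

```text
clock: 3.15
position: [0.5834, 0.1463, 0.2312]
tool_rot: [-3.142, 0.0, 0.989]
force: [0.3, -1.1, -0.3]
grip_width: 0.0852
q [-0.052  0.511 -0.422  1.649  0.235  1.032 -1.13 ] p [583.4 146.3 231.2] rot [-180.      0.     56.65] F [ 0.35 -1.07 -0.26] M [0.019 0.01  0.002] w 85.2 t 3.15
to go tool mm [ 2.6 -1.   0.2]
```

```bash
python3 -m inch '[{"dx":2.6,"dy":-1,"dz":0,"rx":0,"ry":0,"rz":0,"hand":-1},{"dx":0,"dy":0,"dz":0,"rx":0,"ry":0,"rz":-0.148,"hand":-1},{"dx":0,"dy":0,"dz":0,"rx":0,"ry":0,"rz":-0.148,"hand":-1},{"dx":0,"dy":0,"dz":0,"rx":0,"ry":0,"rz":-0.148,"hand":-1},{"dx":0,"dy":0,"dz":0,"rx":0,"ry":0,"rz":-0.148,"hand":-1},{"dx":0,"dy":0,"dz":0,"rx":0,"ry":0,"rz":-0.148,"hand":-1},{"dx":0,"dy":0,"dz":0,"rx":0,"ry":0,"rz":-0.148,"hand":-1},{"dx":0,"dy":0,"dz":0,"rx":0,"ry":0,"rz":-0.148,"hand":-1},{"dx":0,"dy":0,"dz":0,"rx":0,"ry":0,"rz":-0.148,"hand":-1},{"dx":0,"dy":0,"dz":0,"rx":0,"ry":0,"rz":-0.148,"hand":-1}]' 40; python3 -m inch '[{"dx":0,"dy":0,"dz":0,"rx":0,"ry":0,"rz":-0.148,"hand":-1},{"dx":0,"dy":0,"dz":0,"rx":0,"ry":0,"rz":-0.148,"hand":-1},{"dx":0,"dy":0,"dz":0,"rx":0,"ry":0,"rz":-0.148,"hand":-1},{"dx":0,"dy":0,"dz":0,"rx":0,"ry":0,"rz":-0.148,"hand":-1},{"dx":0,"dy":0,"dz":0,"rx":0,"ry":0,"rz":-0.148,"hand":-1},{"dx":0,"dy":0,"dz":0,"rx":0,"ry":0,"rz":-0.148,"hand":-1},{"dx":0,"dy":0,"dz":0,"rx":0,"ry":0,"rz":-0.148,"hand":-1},{"dx":0,"dy":0,"dz":0,"rx":0,"ry":0,"rz":-0.148,"hand":-1},{"dx":0,"dy":0,"dz":0,"rx":0,"ry":0,"rz":-0.148,"hand":-1}]' 40; python3 st.py 584 149 131
```

```text
clock: 4.15
position: [0.584, 0.1491, 0.2313]
tool_rot: [-3.141, -0.0, 2.316]
force: [0.2, 0.4, -1.0]
grip_width: 0.0853
clock: 5.05
position: [0.584, 0.149, 0.2311]
tool_rot: [3.142, -0.0, -2.635]
force: [0.9, 0.1, 0.0]
grip_width: 0.0855
q [ 0.314  0.682 -1.041  1.626  0.623  1.202  1.212] p [584.  149.  231.1] rot [ 1.80e+02 -2.00e-02 -1.51e+02] F [0.94 0.11 0.05] M [-0.028 -0.055 -0.004] w 85.5 t 5.05
to go tool mm [-1.000e-01 -0.000e+00  1.001e+02]
```

```bash
python3 -m inch '[{"dx":0,"dy":0,"dz":30,"rx":0,"ry":0,"rz":-0.017,"hand":-1},{"dx":0,"dy":0,"dz":30,"rx":0,"ry":0,"rz":0,"hand":-1},{"dx":0,"dy":0,"dz":23,"rx":0,"ry":0,"rz":0,"hand":-1},{"dx":0,"dy":0,"dz":10,"rx":0,"ry":0,"rz":0,"hand":-1},{"dx":0,"dy":0,"dz":10,"rx":0,"ry":0,"rz":0,"hand":-0.6},{"dx":0,"dy":0,"dz":0,"rx":0,"ry":0,"rz":0,"hand":-0.3},{"dx":0,"dy":0,"dz":0,"rx":0,"ry":0,"rz":0,"hand":-0.15}]' 30; python3 st.py 584 149 128
python3 - <<'E'
from h import *
for n in ("scene",):
    p,d=bot.grab_frame(n); save("close1",cv2.resize(p[170:290,290:410],(600,600),interpolation=cv2.INTER_CUBIC))
E
```

```text
clock: 5.75
position: [0.5843, 0.1491, 0.1291]
tool_rot: [-3.141, 0.001, -2.62]
force: [0.4, -2.2, -0.7]
grip_width: 0.0494
q [ 0.268  0.795 -0.962  1.715  0.746  1.041  1.137] p [584.3 149.1 129.1] rot [-1.7998e+02  4.0000e-02 -1.5013e+02] F [ 0.42 -2.17 -0.75] M [-0.462 -0.086 -0.052] w 49.4 t 5.75
to go tool mm [0.4 0.1 1.1]
```

View pics/close1.png

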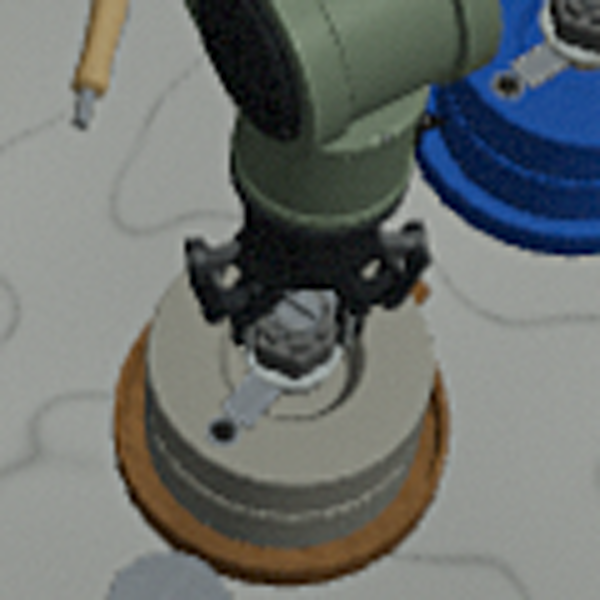

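The fingers straddle the nut at (300,335) with the crank bar clear of them. Closing now.

```bash
python3 -m inch '[{"dx":0,"dy":0,"dz":1,"rx":0,"ry":0,"rz":0,"hand":0.0},{"dx":0,"dy":0,"dz":0,"rx":0,"ry":0,"rz":0,"hand":0.1},{"dx":0,"dy":0,"dz":0,"rx":0,"ry":0,"rz":0,"hand":0.2}]' 30; python3 st.py 584 149 128
```

```text
clock: 6.1
position: [0.5853, 0.1479, 0.1294]
tool_rot: [-3.138, 0.002, -2.621]
force: [-1.8, -9.6, 20.5]
grip_width: 0.0455
q [ 0.269  0.794 -0.961  1.715  0.748  1.041  1.136] p [585.3 147.9 129.4] rot [-1.7982e+02  1.1000e-01 -1.5019e+02] F [-1.76 -9.64 20.5 ] M [-2.249  0.409  0.039] w 45.5 t 6.1
to go tool mm [0.6 1.7 1.4]
```

```bash
python3 -m inch '[{"dx":0,"dy":-1.5,"dz":-2,"rx":0,"ry":0,"rz":0,"hand":0.2},{"dx":0,"dy":0,"dz":0,"rx":0,"ry":0,"rz":0,"hand":0.2}]' 30; python3 st.py 584 149 128
```

```text
clock: 6.3
position: [0.5853, 0.1477, 0.1298]
tool_rot: [3.142, 0.001, -2.62]
force: [3.1, 1.4, -4.2]
grip_width: 0.0451
q [ 0.271  0.795 -0.962  1.714  0.745  1.042  1.141] p [585.3 147.7 129.8] rot [ 1.8000e+02  8.0000e-02 -1.5012e+02] F [ 3.11  1.43 -4.21] M [ 0.079 -0.567 -0.016] w 45.1 t 6.3
to go tool mm [0.4 1.8 1.8]
```

```bash
python3 -m inch '[{"dx":0,"dy":0,"dz":0,"rx":0,"ry":0,"rz":0.1,"hand":0.2},{"dx":0,"dy":0,"dz":0,"rx":0,"ry":0,"rz":0.1,"hand":0.2},{"dx":0,"dy":0,"dz":0,"rx":0,"ry":0,"rz":0.1,"hand":0.2},{"dx":0,"dy":0,"dz":0,"rx":0,"ry":0,"rz":0.1,"hand":0.2},{"dx":0,"dy":0,"dz":0,"rx":0,"ry":0,"rz":0.1,"hand":0.2},{"dx":0,"dy":0,"dz":0,"rx":0,"ry":0,"rz":0,"hand":0.2}]' 30; python3 st.py 584 149 128
```

```text
clock: 6.9
position: [0.5852, 0.1477, 0.1298]
tool_rot: [3.142, 0.001, -3.122]
force: [3.5, 0.8, -4.2]
grip_width: 0.0451
q [ 0.212  0.75  -0.854  1.717  0.663  0.988  0.7  ] p [585.2 147.7 129.8] rot [ 1.8000e+02  7.0000e-02 -1.7885e+02] F [ 3.51  0.81 -4.24] M [ 0.005 -0.949 -0.028] w 45.1 t 6.9
to go tool mm [1.2 1.3 1.8]
```

```bash
sed -i "s/print('q'/print('tau7',s['joint_efforts'][6].round(3),'q'/" st.py; python3 -m inch '[{"dx":0,"dy":0,"dz":0,"rx":0,"ry":0,"rz":0.1,"hand":0.2},{"dx":0,"dy":0,"dz":0,"rx":0,"ry":0,"rz":0.1,"hand":0.2},{"dx":0,"dy":0,"dz":0,"rx":0,"ry":0,"rz":0.1,"hand":0.2},{"dx":0,"dy":0,"dz":0,"rx":0,"ry":0,"rz":0.05,"hand":0.2}]' 30; python3 st.py 585.2 147.7 130;  python3 -m inch '[{"dx":0,"dy":0,"dz":0,"rx":0,"ry":0,"rz":0.1,"hand":0.2}]' 30; python3 st.py 585.2 147.7 130
```

```text
clock: 7.3
position: [0.5852, 0.1478, 0.1298]
tool_rot: [3.141, 0.001, 2.813]
force: [3.2, 0.3, -2.0]
grip_width: 0.0454
tau7 0.171 q [ 0.168  0.722 -0.776  1.719  0.603  0.954  0.397] p [585.2 147.8 129.8] rot [1.7996e+02 5.0000e-02 1.6118e+02] F [ 3.18  0.28 -2.04] M [-0.045 -0.839  0.04 ] w 45.4 t 7.3
to go tool mm [-0.  -0.  -0.2]
clock: 7.4
position: [0.5852, 0.1478, 0.1297]
tool_rot: [3.141, 0.001, 2.715]
force: [4.0, -0.5, -2.5]
grip_width: 0.0453
tau7 3.858 q [ 0.154  0.715 -0.753  1.719  0.586  0.945  0.312] p [585.2 147.8 129.7] rot [1.7995e+02 4.0000e-02 1.5555e+02] F [ 4.   -0.46 -2.52] M [ 0.02  -0.76   0.036] w 45.3 t 7.4
to go tool mm [-0.  -0.  -0.3]
```

```bash
python3 -m inch '[{"dx":0,"dy":0,"dz":0,"rx":0,"ry":0,"rz":0.1,"hand":0.2}]' 30; python3 st.py 585.2 147.7 130;  python3 -m inch '[{"dx":0,"dy":0,"dz":0,"rx":0,"ry":0,"rz":0.1,"hand":0.2}]' 30; python3 st.py 585.2 147.7 130
```

```text
clock: 7.5
position: [0.5852, 0.1478, 0.1298]
tool_rot: [3.141, 0.001, 2.613]
force: [3.7, 0.7, -3.9]
grip_width: 0.045
tau7 2.912 q [ 0.14   0.707 -0.73   1.72   0.568  0.936  0.224] p [585.2 147.8 129.8] rot [1.7995e+02 4.0000e-02 1.4972e+02] F [ 3.66  0.65 -3.89] M [-0.028 -0.74   0.073] w 45.0 t 7.5
to go tool mm [-0.  -0.1 -0.2]
clock: 7.6
position: [0.5852, 0.1478, 0.1298]
tool_rot: [3.141, 0.001, 2.513]
force: [2.7, -0.5, -3.0]
grip_width: 0.0454
tau7 2.785 q [ 0.126  0.7   -0.706  1.721  0.55   0.927  0.138] p [585.2 147.8 129.8] rot [1.7994e+02 3.0000e-02 1.4398e+02] F [ 2.69 -0.45 -2.96] M [ 0.074 -0.754  0.077] w 45.4 t 7.6
to go tool mm [-0.1 -0.1 -0.2]
```

```bash
for i in 1; do python3 -m inch '[{"dx":0,"dy":0,"dz":0,"rx":0,"ry":0,"rz":0.1,"hand":0.2}]' 30 >/dev/null; done; python3 st.py 585.2 147.7 130
```

```text
tau7 2.772 q [ 0.111  0.693 -0.683  1.722  0.532  0.919  0.052] p [585.2 147.8 129.8] rot [1.7993e+02 3.0000e-02 1.3826e+02] F [ 3.42  0.61 -3.46] M [ 0.032 -0.735  0.107] w 45.4 t 7.7
to go tool mm [-0.1 -0.1 -0.2]
```

```bash
python3 -m inch '[{"dx":0,"dy":0,"dz":0,"rx":0,"ry":0,"rz":0.1,"hand":0.2}]' 30 >/dev/null; python3 st.py 585.2 147.7 130
```

```text
tau7 2.765 q [ 0.097  0.687 -0.659  1.723  0.514  0.91  -0.033] p [585.2 147.8 129.8] rot [1.7993e+02 2.0000e-02 1.3253e+02] F [ 2.55 -0.26 -2.78] M [ 0.011 -0.741  0.033] w 45.0 t 7.8
to go tool mm [-0.1 -0.1 -0.2]
```

```bash
python3 -m inch '[{"dx":0,"dy":0,"dz":0,"rx":0,"ry":0,"rz":0.08,"hand":0.2}]' 30 >/dev/null; python3 st.py 585.2 147.7 130
```

```text
tau7 1.723 q [ 0.085  0.682 -0.64   1.723  0.499  0.904 -0.102] p [585.2 147.8 129.8] rot [1.7994e+02 2.0000e-02 1.2795e+02] F [ 3.51  0.57 -2.33] M [-0.096 -0.869  0.042] w 45.3 t 7.9
to go tool mm [-0.1 -0.1 -0.2]
```

Still free at 85°. A quick picture to check that the nut is turning with the jaws and the washer is lying still.

```bash
python3 -m inch '[{"dx":0,"dy":0,"dz":0,"rx":0,"ry":0,"rz":0.1,"hand":0.2},{"dx":0,"dy":0,"dz":0,"rx":0,"ry":0,"rz":0.1,"hand":0.2}]' 30 >/dev/null; python3 st.py 585.2 147.7 130
python3 - <<'E'
from h import *
p,d=bot.grab_frame("scene"); save("t1",cv2.resize(p[205:265,315:375],(600,600),interpolation=cv2.INTER_CUBIC))
E
```

```text
tau7 2.799 q [ 0.054  0.67  -0.591  1.725  0.462  0.888 -0.272] p [585.2 147.9 129.7] rot [179.93  -0.   116.49] F [ 4.16  0.61 -2.53] M [-0.024 -0.84   0.06 ] w 45.3 t 8.1
to go tool mm [-0.1 -0.1 -0.3]
```

View pics/t1.png

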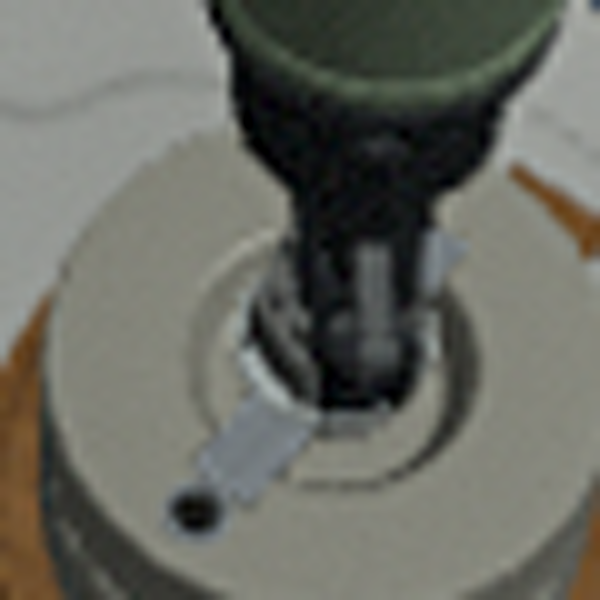

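The finger covers the front face at (360,350), and the bar and washer look unchanged. Continuing in small steps.

```bash
python3 -m inch '[{"dx":0,"dy":0,"dz":0,"rx":0,"ry":0,"rz":0.1,"hand":0.2},{"dx":0,"dy":0,"dz":0,"rx":0,"ry":0,"rz":0.1,"hand":0.2}]' 30 >/dev/null; python3 st.py 585.2 147.7 130; python3 -m inch '[{"dx":0,"dy":0,"dz":0,"rx":0,"ry":0,"rz":0.1,"hand":0.2}]' 30 >/dev/null; python3 st.py 585.2 147.7 130
```

```text
tau7 2.929 q [ 0.023  0.659 -0.543  1.727  0.425  0.874 -0.44 ] p [585.2 147.9 129.8] rot [ 1.7993e+02 -2.0000e-02  1.0513e+02] F [ 4.43  0.85 -1.49] M [-0.006 -0.909  0.052] w 45.6 t 8.35
to go tool mm [-0.2 -0.1 -0.2]
tau7 2.742 q [ 0.007  0.654 -0.518  1.727  0.406  0.867 -0.525] p [585.3 147.9 129.8] rot [ 1.7993e+02 -2.0000e-02  9.9390e+01] F [ 3.81 -0.21 -2.82] M [-0.036 -0.857  0.107] w 45.4 t 8.45
to go tool mm [-0.2 -0.1 -0.2]
```

```bash
python3 -m inch '[{"dx":0,"dy":0,"dz":0,"rx":0,"ry":0,"rz":0.1,"hand":0.2}]' 30 >/dev/null; python3 st.py 585.2 147.7 130
```

```text
tau7 2.726 q [-0.01   0.649 -0.493  1.728  0.387  0.861 -0.609] p [585.3 147.9 129.7] rot [ 1.7993e+02 -3.0000e-02  9.3660e+01] F [ 4.8   0.7  -2.71] M [-0.014 -1.038  0.047] w 45.2 t 8.55
to go tool mm [-0.2 -0.1 -0.3]
```

```bash
python3 -m inch '[{"dx":0,"dy":0,"dz":0,"rx":0,"ry":0,"rz":0.1,"hand":0.2}]' 40 >/dev/null; python3 st.py 585.2 147.7 130
```

```text
tau7 2.721 q [-0.026  0.645 -0.468  1.729  0.368  0.854 -0.694] p [585.2 147.8 129.7] rot [ 1.7994e+02 -3.0000e-02  8.7930e+01] F [ 5.64  0.27 -1.57] M [-0.064 -0.92   0.094] w 45.0 t 8.65
to go tool mm [-0.1 -0.  -0.3]
```

```bash
python3 -m inch '[{"dx":0,"dy":0,"dz":0,"rx":0,"ry":0,"rz":0.06,"hand":0.2}]' 50 >/dev/null; python3 st.py 585.2 147.7 130
```

```text
tau7 0.674 q [-0.036  0.642 -0.453  1.73   0.356  0.851 -0.744] p [585.3 147.9 129.8] rot [ 1.7993e+02 -3.0000e-02  8.4500e+01] F [ 3.81 -0.5   0.33] M [-0.086 -0.918  0.058] w 44.8 t 8.75
to go tool mm [-0.2 -0.1 -0.2]
```

```bash
python3 -m inch '[{"dx":0,"dy":0,"dz":0,"rx":0,"ry":0,"rz":0.06,"hand":0.2}]' 60 >/dev/null; python3 st.py 585.2 147.7 130
```

```text
tau7 1.44 q [-0.046  0.64  -0.438  1.73   0.345  0.847 -0.793] p [585.3 147.9 129.9] rot [ 1.7993e+02 -4.0000e-02  8.1150e+01] F [ 4.22 -0.56  0.28] M [-0.135 -0.845  0.297] w 44.8 t 8.85
to go tool mm [-0.2 -0.1 -0.1]
```

```bash
python3 -m inch '[{"dx":0,"dy":0,"dz":0,"rx":0,"ry":0,"rz":0.06,"hand":0.2}]' 60 >/dev/null; python3 st.py 585.2 147.7 130
```

```text
tau7 1.17 q [-0.056  0.637 -0.423  1.731  0.333  0.844 -0.843] p [585.3 147.9 129.8] rot [ 1.7993e+02 -4.0000e-02  7.7740e+01] F [ 4.17 -0.05  0.75] M [-0.2   -0.844  0.469] w 44.3 t 8.95
to go tool mm [-0.2 -0.  -0.2]
```

The nut came down on the washer at about 82° yaw (moment 0.06 → 0.47 N m). The next alignment is at about 47° yaw, 35° on, which fits the 23–46° given. I'll turn to a little short of it, then measure.

```bash
python3 -m inch '[{"dx":0,"dy":0,"dz":0,"rx":0,"ry":0,"rz":0.1,"hand":0.2},{"dx":0,"dy":0,"dz":0,"rx":0,"ry":0,"rz":0.1,"hand":0.2},{"dx":0,"dy":0,"dz":0,"rx":0,"ry":0,"rz":0.1,"hand":0.2},{"dx":0,"dy":0,"dz":0,"rx":0,"ry":0,"rz":0.1,"hand":0.2},{"dx":0,"dy":0,"dz":0,"rx":0,"ry":0,"rz":0.08,"hand":0.2},{"dx":0,"dy":0,"dz":0,"rx":0,"ry":0,"rz":0,"hand":0.2}]' 60 >/dev/null; python3 st.py 585.2 147.7 130
python3 - <<'E'
from h import *
ps=[bot.grab_frame("scene")[0].astype(float) for _ in range(6)]
p=np.mean(ps,0).astype(np.uint8); np.save("/tmp/avg1",p)
C=(.585,.148)
a=rect(p,"scene",.036,*C,.15,.0005);d=rect(p,"scene",.118,*C,.09,.0003)
save("t2",cv2.resize(np.hstack([cv2.resize(p[205:275,310:380],(400,400),interpolation=cv2.INTER_CUBIC),cv2.resize(d,(400,400))]),(800,400)))
E
```

```text
tau7 -1.841 q [-0.139  0.621 -0.3    1.736  0.238  0.819 -1.245] p [585.3 147.9 129.8] rot [ 1.7995e+02 -6.0000e-02  5.0190e+01] F [ 3.96 -1.18  1.23] M [-0.33  -0.985 -0.058] w 44.6 t 9.55
to go tool mm [-0.2  0.  -0.2]
```

View pics/t2.png

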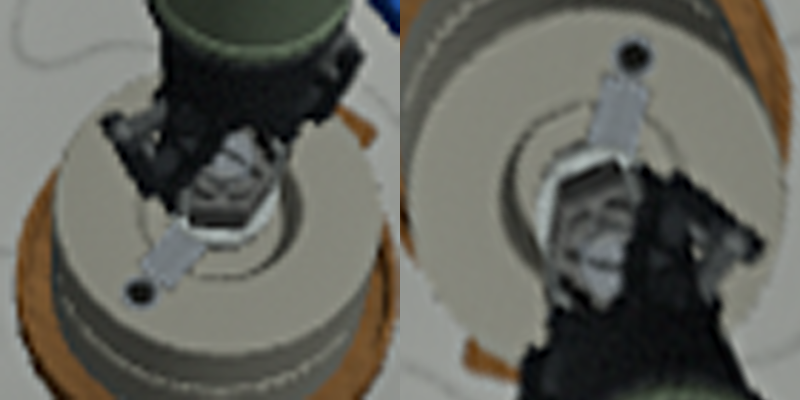

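```bash
python3 -m inch '[{"dx":0,"dy":0,"dz":0,"rx":0,"ry":0,"rz":0.057,"hand":0.2},{"dx":0,"dy":0,"dz":0,"rx":0,"ry":0,"rz":0,"hand":0.2},{"dx":0,"dy":0,"dz":0,"rx":0,"ry":0,"rz":0,"hand":0.2}]' 60 >/dev/null; python3 st.py 585.2 147.7 130
```

```text
tau7 -0.199 q [-0.148  0.62  -0.286  1.736  0.227  0.817 -1.291] p [585.4 147.9 129.9] rot [ 1.7996e+02 -8.0000e-02  4.6990e+01] F [ 5.36 -0.78  2.57] M [-0.167 -1.078  0.043] w 45.2 t 10.15
to go tool mm [-0.3  0.  -0.1]
```

```bash
python3 -m inch '[{"dx":0,"dy":0,"dz":0,"rx":0,"ry":0,"rz":0,"hand":-0.3},{"dx":0,"dy":0,"dz":0,"rx":0,"ry":0,"rz":0,"hand":-1},{"dx":0,"dy":0,"dz":0,"rx":0,"ry":0,"rz":0,"hand":-1},{"dx":0,"dy":0,"dz":-5,"rx":0,"ry":0,"rz":0,"hand":-1},{"dx":0,"dy":0,"dz":-40,"rx":0,"ry":0,"rz":0,"hand":-1},{"dx":0,"dy":0,"dz":-40,"rx":0,"ry":0,"rz":0,"hand":-1},{"dx":0,"dy":0,"dz":-20,"rx":0,"ry":0,"rz":0,"hand":-1}]' 60 ; python3 st.py 482 -212 235
python3 - <<'E'
from h import *
C=(.5853,.1478)
ps=[bot.grab_frame("scene")[0].astype(float) for _ in range(8)]
p=np.mean(ps,0).astype(np.uint8); np.save("/tmp/avg2",p)
print(sawfit(p,C)[:4])
S=lambda im:cv2.resize(im,(300,300))
r1=rect(p,"scene",.161,*C,.04,.0002); r2=rect(p,"scene",.127,*C,.04,.0002);r3=rect(p,"scene",.169,*C,.03,.0002)
save("t3",np.vstack([np.hstack([cv2.resize(p[205:275,310:380],(300,300),interpolation=cv2.INTER_CUBIC),S(r3)]),np.hstack([S(r1),S(r2)])]))
E
```

```text
clock: 10.85
position: [0.5854, 0.1481, 0.2379]
tool_rot: [3.14, -0.003, 0.817]
force: [-0.0, -0.6, 0.4]
grip_width: 0.0852
tau7 -0.013 q [-0.128  0.493 -0.314  1.643  0.172  1.029 -1.248] p [585.4 148.1 237.9] rot [ 1.7991e+02 -1.7000e-01  4.6830e+01] F [-0.   -0.6   0.36] M [ 0.021 -0.008 -0.035] w 85.2 t 10.85
to go tool mm [-333.4  170.9    2.2]
[(np.float64(69.83510638297872), np.float64(-13.5), np.float64(-0.0027999999999999995)), (np.float64(69.86342943854325), np.float64(-13.0), np.float64(-0.0027999999999999995)), (np.float64(69.86874051593323), np.float64(-14.0), np.float64(-0.0027999999999999995)), (np.float64(69.91192103264996), np.float64(-12.5), np.float64(-0.0027999999999999995))]
```

View pics/t3.png

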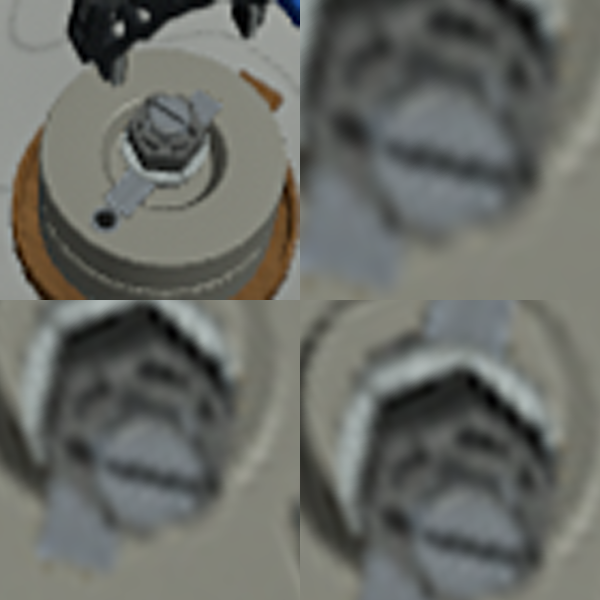

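The average picture shows a dark slot at (345,125) in line with the saw cut (385,148)→(505,177). The saw cut gives −13.5° and the jaws left the nut at −13.0°, so the alignment is good. Now the pin.

Run:
```python
from h import *
p=np.load("/tmp/avg2.npy")
q1=rect(p,"scene",.003,.484,-.185,.05,.00025); q2=rect(p,"scene",.028,.484,-.185,.05,.00025)
save("pin",np.hstack([q1,q2]))
g=cv2.cvtColor(q1,cv2.COLOR_RGB2GRAY).astype(float)
bg=cv2.GaussianBlur(g,(0,0),15); w=np.clip(bg-g-8,0,None)
for c in range(10,260,15):
    col=w[140:230,c]; print(c, round((col*np.arange(140,230)).sum()/max(col.sum(),1e-6),1), round(col.max(),0))
b=np.mean([bot.grab_frame("top")[0].astype(float) for _ in range(4)],0).astype(np.uint8)
save("pintop",np.hstack([rect(b,"top",.003,.484,-.185,.05,.00025),rect(b,"top",.028,.484,-.185,.05,.00025)]))
```

```text
10 0.0 0.0
25 0.0 0.0
40 172.0 12.0
55 172.3 18.0
70 175.6 11.0
85 175.0 16.0
100 177.8 9.0
115 178.3 18.0
130 179.7 7.0
145 181.6 17.0
160 182.2 7.0
175 184.7 19.0
190 184.8 9.0
205 187.9 20.0
220 187.4 11.0
235 191.2 21.0
250 190.3 15.0
```

View pics/pin.png

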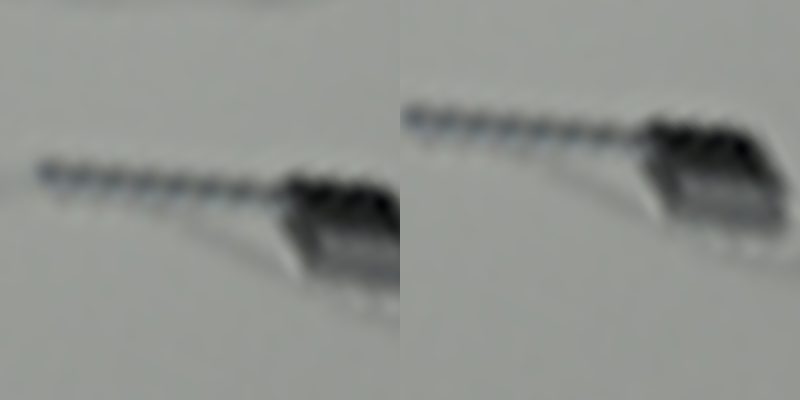

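View pics/pintop.png

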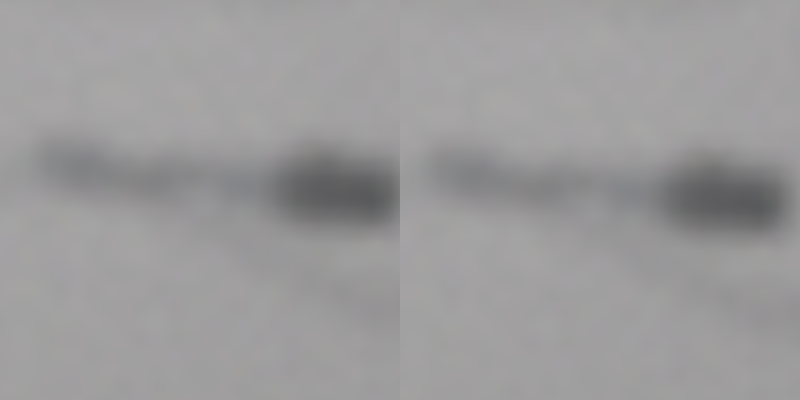

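Pin: tip at rectified (38,172), heading about 84.4°, grip centre about (0.485, −0.218). The top camera agrees. Moving over it.

```bash
python3 -m inch '[{"dx":-42,"dy":22.2,"dz":0,"rx":0,"ry":0,"rz":0,"hand":-1},{"dx":-42,"dy":22.2,"dz":0,"rx":0,"ry":0,"rz":0,"hand":-1},{"dx":-42,"dy":22.2,"dz":0,"rx":0,"ry":0,"rz":0,"hand":-1},{"dx":-42,"dy":22.2,"dz":0,"rx":0,"ry":0,"rz":0,"hand":-1},{"dx":-42,"dy":22.2,"dz":0,"rx":0,"ry":0,"rz":0,"hand":-1},{"dx":-42,"dy":22.2,"dz":0,"rx":0,"ry":0,"rz":0,"hand":-1},{"dx":-42,"dy":22.2,"dz":0,"rx":0,"ry":0,"rz":0,"hand":-1},{"dx":-42,"dy":22.2,"dz":0,"rx":0,"ry":0,"rz":0,"hand":-1},{"dx":0,"dy":0,"dz":20,"rx":0,"ry":0,"rz":-0.131,"hand":-1},{"dx":0,"dy":0,"dz":20,"rx":0,"ry":0,"rz":-0.131,"hand":-1}]' 40 ; python3 -m inch '[{"dx":0,"dy":0,"dz":20,"rx":0,"ry":0,"rz":-0.131,"hand":-0.6},{"dx":0,"dy":0,"dz":20,"rx":0,"ry":0,"rz":-0.131,"hand":-0.6},{"dx":0,"dy":0,"dz":20,"rx":0,"ry":0,"rz":-0.131,"hand":-0.6}]' 40; python3 st.py 485 -218 6
python3 - <<'E'
from h import *
p=bot.grab_frame("scene")[0]; save("ap1",cv2.resize(p[140:220,220:300],(600,600),interpolation=cv2.INTER_CUBIC))
E
```

```text
clock: 12.45
position: [0.4838, -0.2204, 0.194]
tool_rot: [3.14, 0.0, 1.081]
force: [0.4, 0.7, -0.4]
grip_width: 0.0855
clock: 12.75
position: [0.4841, -0.2188, 0.1335]
tool_rot: [3.141, -0.0, 1.477]
force: [-0.6, -0.8, 0.3]
grip_width: 0.0684
tau7 -3.048 q [ 0.577  0.525 -0.354  1.921  0.261  0.739 -0.022] p [ 484.1 -218.8  133.5] rot [ 1.7999e+02 -1.0000e-02  8.4630e+01] F [-0.64 -0.79  0.28] M [-0.01  -0.047  0.   ] w 68.4 t 12.75
to go tool mm [  0.9   0.8 127.5]
```

View pics/ap1.png

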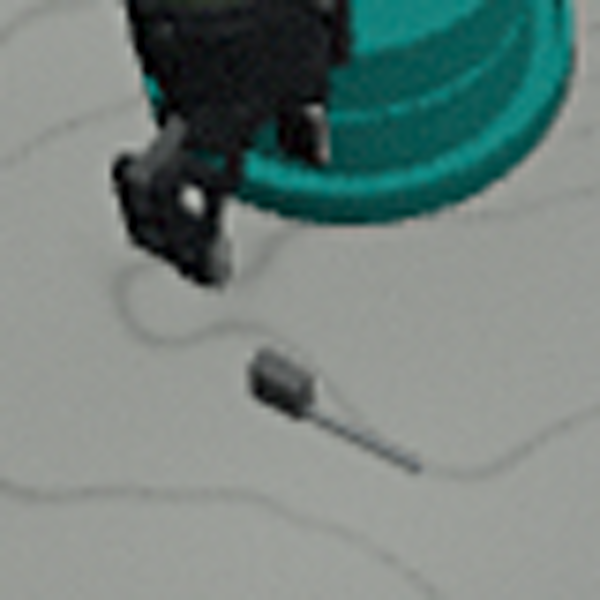

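Run:
```python
from h import *
print(atz("scene",145,270,0),atz("top",262.7,397.1,0))
```

```text
[ 0.27394267 -0.27685461  0.        ] [ 0.30263364 -0.29203473  0.        ]
```

```bash
python3 -m inch '[{"dx":0.9,"dy":0.8,"dz":40,"rx":0,"ry":0,"rz":0,"hand":-0.6},{"dx":0,"dy":0,"dz":40,"rx":0,"ry":0,"rz":0,"hand":-0.5},{"dx":0,"dy":0,"dz":30,"rx":0,"ry":0,"rz":0,"hand":-0.4},{"dx":0,"dy":0,"dz":12,"rx":0,"ry":0,"rz":0,"hand":-0.2},{"dx":0,"dy":0,"dz":5,"rx":0,"ry":0,"rz":0,"hand":0},{"dx":0,"dy":0,"dz":0,"rx":0,"ry":0,"rz":0,"hand":0.3}]' 25; python3 st.py 485 -218 5
python3 - <<'E'
from h import *
p=bot.grab_frame("scene")[0]; save("ap2",cv2.resize(p[150:220,230:300],(600,600),interpolation=cv2.INTER_CUBIC))
E
```

```text
clock: 13.4
position: [0.4855, -0.2181, 0.0079]
tool_rot: [3.141, 0.0, 1.471]
force: [0.3, 0.5, 0.9]
grip_width: 0.0303
tau7 -0.173 q [ 0.499  0.732 -0.257  1.971  0.374  0.484 -0.128] p [ 485.5 -218.1    7.9] rot [1.7997e+02 1.0000e-02 8.4280e+01] F [0.35 0.48 0.86] M [-0.013  0.013 -0.004] w 30.3 t 13.4
to go tool mm [ 0.1 -0.5  2.9]
```

View pics/ap2.png

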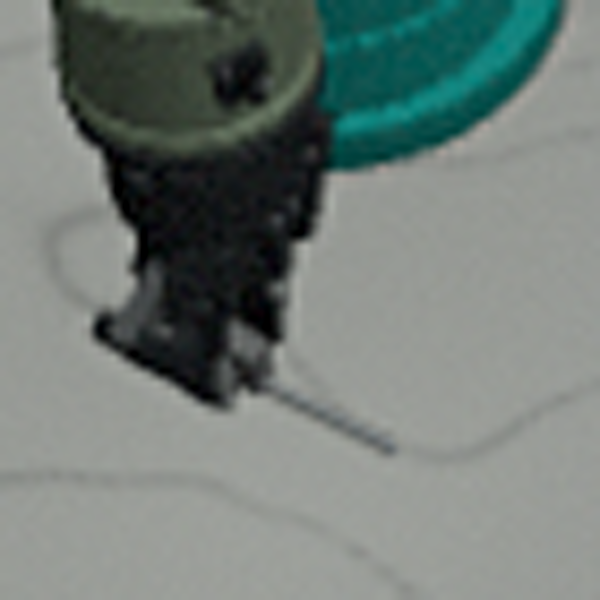

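The block (250,350) sits between the fingers, with the shank running out to (392,452). Closing.

```bash
python3 -m inch '[{"dx":0,"dy":0,"dz":2,"rx":0,"ry":0,"rz":0,"hand":0.5},{"dx":0,"dy":0,"dz":0,"rx":0,"ry":0,"rz":0,"hand":0.8},{"dx":0,"dy":0,"dz":0,"rx":0,"ry":0,"rz":0,"hand":1},{"dx":0,"dy":0,"dz":0,"rx":0,"ry":0,"rz":0,"hand":1}]' 30; python3 st.py 485 -218 5
```

```text
clock: 13.85
position: [0.4856, -0.2184, 0.0063]
tool_rot: [3.14, 0.0, 1.471]
force: [-0.9, -0.9, 5.2]
grip_width: 0.0138
tau7 0.001 q [ 0.498  0.734 -0.255  1.972  0.376  0.479 -0.129] p [ 485.6 -218.4    6.3] rot [1.7992e+02 3.0000e-02 8.4300e+01] F [-0.87 -0.87  5.18] M [ 0.038  0.135 -0.081] w 13.8 t 13.85
to go tool mm [ 0.3 -0.6  1.3]
```

```bash
python3 -m inch '[{"dx":0,"dy":0,"dz":-20,"rx":0,"ry":0,"rz":0,"hand":1},{"dx":0,"dy":0,"dz":-40,"rx":0,"ry":0,"rz":0,"hand":1},{"dx":0,"dy":0,"dz":-40,"rx":0,"ry":0,"rz":0,"hand":1},{"dx":0,"dy":0,"dz":-40,"rx":0,"ry":0,"rz":0,"hand":1},{"dx":0,"dy":0,"dz":-40,"rx":0,"ry":0,"rz":0,"hand":1},{"dx":36,"dy":6.7,"dz":-13.5,"rx":0,"ry":0,"rz":0,"hand":1},{"dx":36,"dy":6.7,"dz":0,"rx":0,"ry":0,"rz":0,"hand":1},{"dx":36,"dy":6.7,"dz":0,"rx":0,"ry":0,"rz":0,"hand":1},{"dx":36,"dy":6.7,"dz":0,"rx":0,"ry":0,"rz":0,"hand":1},{"dx":36,"dy":6.7,"dz":0,"rx":0,"ry":0,"rz":0,"hand":1}]' 30; python3 -m inch '[{"dx":36,"dy":6.7,"dz":0,"rx":0,"ry":0,"rz":0,"hand":1},{"dx":36,"dy":6.7,"dz":0,"rx":0,"ry":0,"rz":0,"hand":1},{"dx":0,"dy":0,"dz":0,"rx":0,"ry":0,"rz":0.066,"hand":1},{"dx":0,"dy":0,"dz":0,"rx":0,"ry":0,"rz":0.066,"hand":1},{"dx":0,"dy":0,"dz":0,"rx":0,"ry":0,"rz":0,"hand":1}]' 30;python3 st.py 558.4 33 159.3;  python3 - <<'E'
from h import *
p=np.mean([bot.grab_frame("scene")[0].astype(float) for _ in range(4)],0).astype(np.uint8); np.save("/tmp/avg3",p)
save("in1",cv2.resize(p[160:270,270:390],(800,600)[:2] if 0 else (655,600),interpolation=cv2.INTER_CUBIC))
E
```

```text
clock: 14.85
position: [0.5364, -0.0409, 0.1996]
tool_rot: [3.141, 0.0, 1.471]
force: [0.6, -1.0, -0.4]
grip_width: 0.0136
clock: 15.35
position: [0.5566, 0.0283, 0.1994]
tool_rot: [3.141, 0.0, 1.339]
force: [-0.2, 0.1, -0.1]
grip_width: 0.0136
tau7 -1.799 q [ 0.137  0.475 -0.402  1.799  0.229  0.912 -0.598] p [556.6  28.3 199.4] rot [179.96   0.    76.71] F [-0.21  0.1  -0.12] M [0.021 0.021 0.014] w 13.6 t 15.35
to go tool mm [ 5.   0.6 40.1]
```

View pics/in1.png

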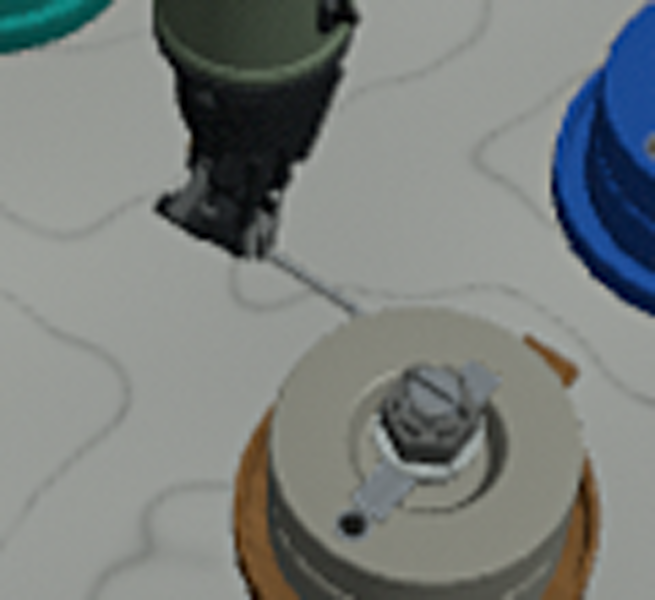

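Run:
```python
from h import *
p=np.load("/tmp/avg3.npy")
for C in ((.574,.085),):
    q=rect(p,"scene",.196,*C,.05,.00025); 
    cv2.circle(q,(200,200),3,(255,0,0),1); save("in1r",q)
print(sawfit(p,(.5853,.1479))[:2])
```

```text
[(np.float64(71.2917933130699), np.float64(-13.5), np.float64(-0.0027999999999999995)), (np.float64(71.32549317147193), np.float64(-13.0), np.float64(-0.0027999999999999995))]
```

View pics/in1r.png

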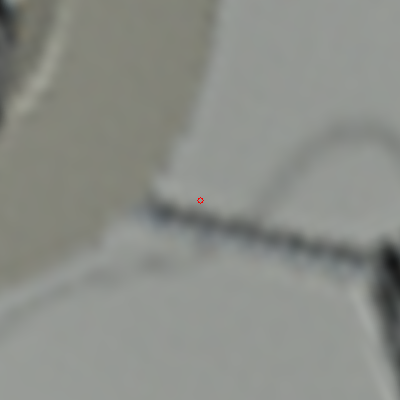

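The shank heading is 77.0°, parallel to the hole. Against the spindle it reads about 1.7 mm different from what the gripper says, so I'm cross-checking the lateral position and height with the top camera and depth before lowering.

Run:
```python
from h import *
F=[bot.grab_frame("top") for _ in range(6)]
b=np.mean([f[0].astype(float) for f in F],0).astype(np.uint8); np.save("/tmp/avgtop3",b)
S=[bot.grab_frame("scene") for _ in range(4)]
# depth of shank in both: points within predicted shank line
t=bot.observe()['position']; yaw=bot.observe()['tool_rot'][2]; u=np.array([np.cos(yaw),np.sin(yaw),0])
for n,FF in (("top",F),("scene",S)):
    c,f=cal(n); zs=[];lat=[]
    for l in np.arange(.026,.070,.004):
        q=t+u*l+[0,0,-.0033]; r,cc=proj(n,q)
        best=[]
        for dr in range(-3,4):
            for dc in range(-3,4):
                R_,C_=int(round(r))+dr,int(round(cc))+dc
                for fr in FF:
                    d=fr[1][R_,C_]
                    if d>0:
                        P=atd(n,R_,C_,d)
                        if .17<P[2]<.23: best.append(np.r_[P[2],(P-t)@np.array([u[1],-u[0],0])])
        if best: print(n,round(l,3),len(best),np.median(best,0).round(4))
rr=rect(b,"top",.196,.574,.085,.05,.00025); r2=rect(b,"top",.169,.5853,.1479,.05,.00025); r3=rect(b,"top",.113,.5853,.1479,.1,.0005)
cv2.circle(r3,(200,200),172,(255,0,0),1)
save("topin",np.hstack([rr,r3]))
```

```text
Traceback (most recent call last):
  File "h.py", line 17, in atd
    o,d=ray(n,r,c_); return o+d*dep
        ~~~^^^^^^^^
  File "h.py", line 13, in ray
    c,f=cal(n); d=np.array([(c_-c["cx"])/f,(r-c["cy"])/f,1.]); return np.array(c["origin"]),rot(c["orientation"])@d
        ~~~^^^
  File "h.py", line 5, in cal
    c=bot.get_calibration(n); f=200/np.tan(np.radians(c["vertical_fov"])/2)
ValueError: time passes only in moves, steps and waits
```

```bash
sed -i 's/^def cal(n):/_C={}\ndef cal(n):\n    if n not in _C: _C[n]=_cal(n)\n    return _C[n]\ndef _cal(n):/' h.py
python3 - <<'E'
from h import *
s=bot.observe(); print(s['clock'])
F=[bot.grab_frame("top") for _ in range(4)]
b=np.mean([f[0].astype(float) for f in F],0).astype(np.uint8); np.save("/tmp/avgtop3",b)
S=[bot.grab_frame("scene") for _ in range(4)]
t=s['position']; yaw=s['tool_rot'][2]; u=np.array([np.cos(yaw),np.sin(yaw),0])
for n,FF in (("top",F),("scene",S)):
    for l in np.arange(.030,.070,.006):
        q=t+u*l+[0,0,-.0033]; r,cc=proj(n,q)
        best=[]
        for dr in range(-3,4):
            for dc in range(-3,4):
                R_,C_=int(round(r))+dr,int(round(cc))+dc
                for fr in FF:
                    d=fr[1][R_,C_]
                    if d>0:
                        P=atd(n,R_,C_,d)
                        if .18<P[2]<.215: best.append(np.r_[P[2],(P-t)@np.array([u[1],-u[0],0])])
        if best: print(n,round(l,3),len(best),np.median(best,0).round(4))
rr=rect(b,"top",.196,.574,.085,.05,.00025); r3=rect(b,"top",.113,.5853,.1479,.1,.0005)
cv2.circle(r3,(200,200),172,(255,0,0),1)
save("topin",np.hstack([rr,r3]))
E
```

```text
16.05
scene 0.03 56 [ 0.1994 -0.0016]
scene 0.036 60 [ 0.1993 -0.0017]
scene 0.042 56 [ 0.1994 -0.0012]
scene 0.048 60 [ 0.1999 -0.0014]
scene 0.054 68 [ 0.1999 -0.0016]
scene 0.06 64 [ 0.1999 -0.0016]
scene 0.066 68 [ 0.1989 -0.0019]
```

View pics/topin.png

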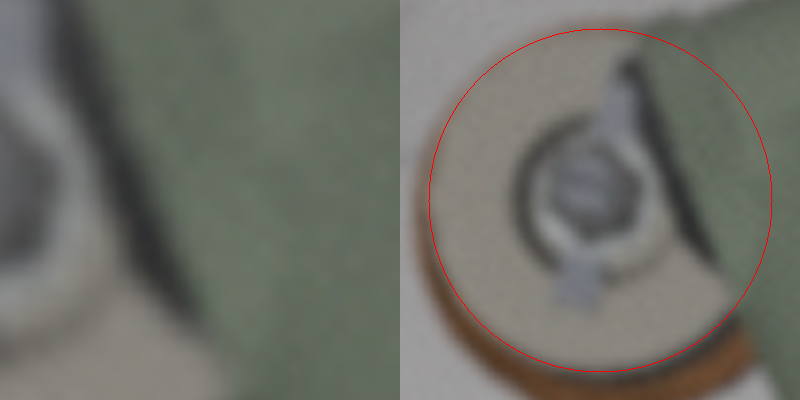

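Depth puts the shank axis at the same bias from the scene camera as the mill itself (about −2 mm x, +1.5 mm z). So the pin and nut agree in robot coordinates, and the dark line was just the shank's shaded side. Lowering to hole height.

```bash
python3 -m inch '[{"dx":0,"dy":0.6,"dz":20,"rx":0,"ry":0,"rz":0,"hand":1},{"dx":0,"dy":0,"dz":15,"rx":0,"ry":0,"rz":0,"hand":1},{"dx":0,"dy":0,"dz":5.2,"rx":0,"ry":0,"rz":0,"hand":1},{"dx":0,"dy":0,"dz":0,"rx":0,"ry":0,"rz":0,"hand":1}]' 30;python3 st.py 585.3 147.9 159.3;  python3 - <<'E'
from h import *
p=np.mean([bot.grab_frame("scene")[0].astype(float) for _ in range(3)],0).astype(np.uint8)
save("in2",cv2.resize(p[190:260,300:380],(685,600),interpolation=cv2.INTER_CUBIC))
E
```

```text
clock: 16.85
position: [0.5569, 0.028, 0.1582]
tool_rot: [-3.141, 0.0, 1.34]
force: [0.1, -0.3, -0.0]
grip_width: 0.0135
tau7 -0.145 q [ 0.124  0.529 -0.386  1.833  0.26   0.83  -0.623] p [556.9  28.  158.2] rot [-1.7994e+02  1.0000e-02  7.6770e+01] F [ 0.05 -0.3  -0.  ] M [-0.057  0.025  0.024] w 13.5 t 16.85
to go tool mm [123.3   0.2  -1.1]
```

View pics/in2.png

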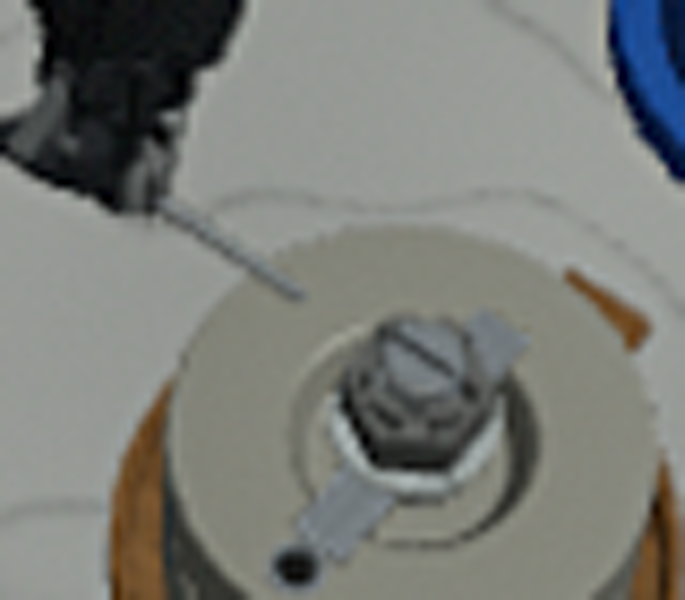

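The shank's line, extended, agrees with the saw-cut line dropped 13 mm. I still want a clear look at the crown slots before pushing.

Run:
```python
from h import *
C=np.array([.5853,.1479]); bias=np.array([-.0021,.0009]); bz=.0014
p=np.mean([bot.grab_frame("scene")[0].astype(float) for _ in range(4)],0)
psi=np.radians(-13.2)
x0,y0,s=330,220,14
im=cv2.resize(p[y0:y0+32,x0:x0+34].astype(np.uint8),None,fx=s,fy=s,interpolation=cv2.INTER_CUBIC)
im=cv2.convertScaleAbs(im,alpha=1.7,beta=-40); im2=im.copy()
def P(r,ang,z):
    a=psi+np.radians(ang); q=np.r_[C+bias+r*np.array([np.cos(a),np.sin(a)]),z+bz]
    R_,c=proj("scene",q); return (int((c-x0+.5)*s),int((R_-y0+.5)*s))
for k in range(6):
    a0=90+60*k
    for z in (.161,.151):
        h=np.degrees(np.arcsin(4/21)); 
        cv2.polylines(im2,[np.array([P(.021,a0+t,z) for t in np.linspace(-h,h,5)])],False,(255,0,0) if z>.155 else (255,200,0),1)
    for t in (-h,h): cv2.line(im2,P(.021,a0+t,.161),P(.021,a0+t,.151),(255,0,0),1)
cv2.polylines(im2,[np.array([P(.0266,120+60*k,.151) for k in range(6)])],True,(0,255,0),1)
cv2.polylines(im2,[np.array([P(.0266,120+60*k,.127) for k in range(6)])],True,(0,255,0),1)
cv2.polylines(im2,[np.array([P(.015,t,.169) for t in range(0,360,10)])],True,(0,0,255),1)
o=np.hstack([im,im2]); o=cv2.resize(o,(800,int(o.shape[0]*800/o.shape[1])));save("ov",o)
```

```text
(no output)
```

View pics/ov.png

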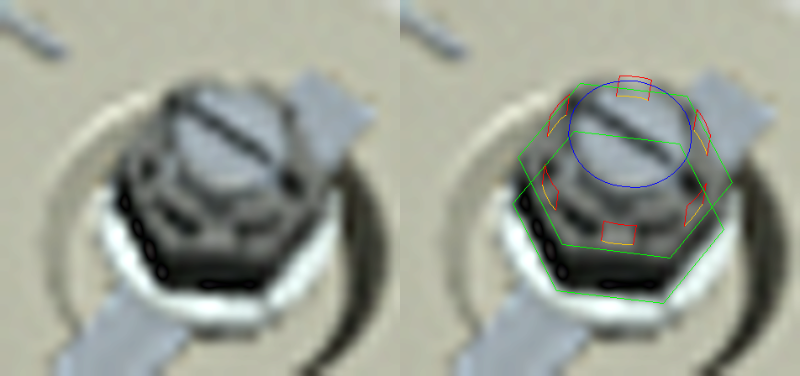

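Run:
```python
from h import *
p=np.mean([bot.grab_frame("scene")[0].astype(float) for _ in range(4)],0).astype(np.uint8); np.save("/tmp/avg4",p)
# enlarge left image, save big
x0,y0=330,218
im=cv2.resize(p[y0:y0+34,x0:x0+40],(800,600) if 0 else (706,600),interpolation=cv2.INTER_LANCZOS4)
save("big",cv2.convertScaleAbs(im,alpha=1.6,beta=-30))
# corners from 'ov' image left: scale: 800/(68*14)*14 px per px = 11.765
C=np.array([.5853,.1479])+[-.0021,.0009]
for (u,v) in ((120,205),(165,288),(268,292),(330,205)):
    c=330+u/11.765-.5; r=220+v/11.765-.5
    w=atz("scene",r,c,.1284)[:2]-C; print((w*1000).round(1),round(np.hypot(*w)*1000,1),round(np.degrees(np.arctan2(w[1],w[0])),1))
for (u,v) in ((180,100),(150,165),(180,220),(247,228),(290,185)):
    c=330+u/11.765-.5; r=220+v/11.765-.5
    for z in (.163,.155):
        w=atz("scene",r,c,z)[:2]-C; print("spot",u,v,z,round(np.hypot(*w)*1000,1),round(np.degrees(np.arctan2(w[1],w[0])),1))
```

```text
[  7.1 -23.7] 24.8 -73.2
[24.2 -4.5] 24.6 -10.5
[14.5 19.2] 24.1 52.9
[-14.8  24.2] 28.4 121.5
spot 180 100 0.163 17.8 -116.3
spot 180 100 0.155 21.2 -125.6
spot 150 165 0.163 19.8 -52.2
spot 150 165 0.155 18.7 -65.3
spot 180 220 0.163 23.5 -7.8
spot 180 220 0.155 19.5 -13.0
spot 247 228 0.163 22.3 34.0
spot 247 228 0.155 18.2 38.7
spot 290 185 0.163 17.9 80.2
spot 290 185 0.155 16.6 94.7
```

View pics/big.png

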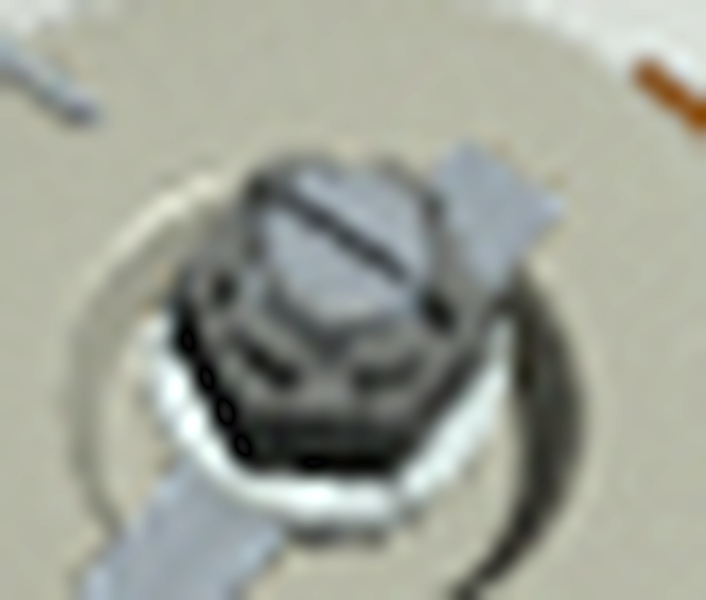

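The hexagon's corners sit at −73°, −10° and 53°, matching the aligned position (−73/−13/47) within picture accuracy. The dark patches are the crown's merlon faces. Feeding the pin in gently.

```bash
python3 -m inch '[{"dx":0,"dy":0.2,"dz":-1.1,"rx":0,"ry":0,"rz":0,"hand":1},{"dx":10,"dy":0,"dz":0,"rx":0,"ry":0,"rz":0,"hand":1},{"dx":10,"dy":0,"dz":0,"rx":0,"ry":0,"rz":0,"hand":1},{"dx":5,"dy":0,"dz":0,"rx":0,"ry":0,"rz":0,"hand":1},{"dx":0,"dy":0,"dz":0,"rx":0,"ry":0,"rz":0,"hand":1}]' 30 >/dev/null;python3 st.py 585.3 147.9 159.3; python3 -m inch '[{"dx":3,"dy":0,"dz":0,"rx":0,"ry":0,"rz":0,"hand":1},{"dx":3,"dy":0,"dz":0,"rx":0,"ry":0,"rz":0,"hand":1},{"dx":0,"dy":0,"dz":0,"rx":0,"ry":0,"rz":0,"hand":1}]' 30 >/dev/null;python3 st.py 585.3 147.9 159.3
python3 - <<'E'
from h import *
p=np.mean([bot.grab_frame("scene")[0].astype(float) for _ in range(3)],0).astype(np.uint8)
save("in3",cv2.resize(p[200:255,305:375],(764,600),interpolation=cv2.INTER_CUBIC))
E
```

```text
tau7 -0.315 q [ 0.08   0.539 -0.388  1.812  0.262  0.842 -0.664] p [563.3  53.7 159.6] rot [-1.7999e+02 -3.0000e-02  7.6860e+01] F [-0.15 -0.62 -0.14] M [ 0.006 -0.005 -0.027] w 12.8 t 17.9
to go tool mm [96.8  0.   0.4]
tau7 -0.146 q [ 0.071  0.541 -0.387  1.807  0.263  0.844 -0.673] p [564.6  58.4 159.7] rot [ 1.800e+02 -1.000e-02  7.677e+01] F [-0.04  0.01 -0.48] M [0.017 0.036 0.002] w 13.4 t 18.2
to go tool mm [91.9 -0.3  0.4]
```

View pics/in3.png

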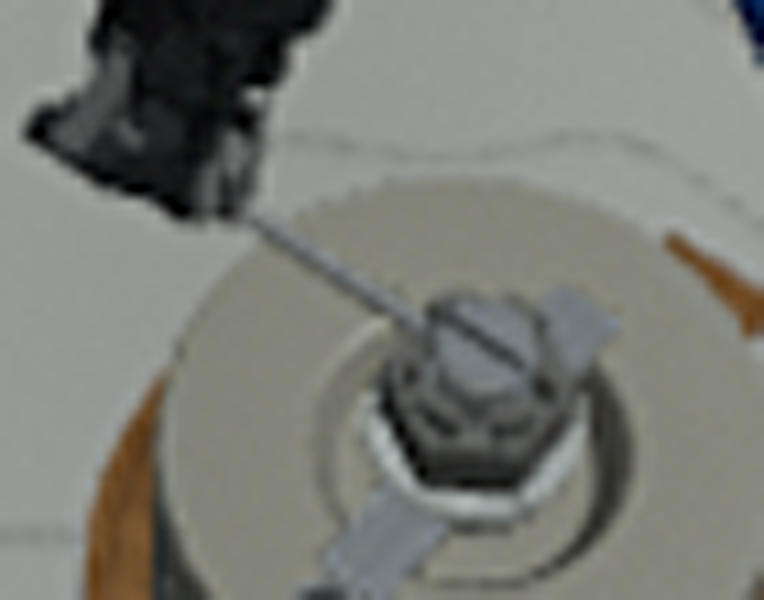

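The tip has passed into the slot at (425,325), parallel to and just under the saw cut, with no force yet. Continuing.

```bash
python3 -m inch '[{"dx":2,"dy":0,"dz":0,"rx":0,"ry":0,"rz":0,"hand":1},{"dx":2,"dy":0,"dz":0.3,"rx":0,"ry":0,"rz":0,"hand":1},{"dx":0,"dy":0,"dz":0,"rx":0,"ry":0,"rz":0,"hand":1}]' 30 >/dev/null;python3 st.py 585.3 147.9 159.3; python3 -m inch '[{"dx":2,"dy":0,"dz":0,"rx":0,"ry":0,"rz":0,"hand":1},{"dx":2,"dy":0,"dz":0,"rx":0,"ry":0,"rz":0,"hand":1},{"dx":0,"dy":0,"dz":0,"rx":0,"ry":0,"rz":0,"hand":1}]' 30 >/dev/null;python3 st.py 585.3 147.9 159.3
```

```text
tau7 -0.102 q [ 0.064  0.543 -0.387  1.804  0.264  0.845 -0.68 ] p [565.5  62.4 159.4] rot [-1.800e+02 -1.000e-02  7.678e+01] F [ 0.22 -0.66 -0.61] M [-0.045 -0.063 -0.004] w 13.2 t 18.65
to go tool mm [87.8 -0.2  0.1]
tau7 -0.097 q [ 0.057  0.545 -0.387  1.8    0.264  0.847 -0.686] p [566.4  66.3 159.4] rot [-1.800e+02 -1.000e-02  7.679e+01] F [-0.15 -0.52  0.32] M [ 0.047 -0.053 -0.041] w 13.3 t 18.95
to go tool mm [83.8 -0.2  0.1]
```

```bash
python3 -m inch '[{"dx":3,"dy":0,"dz":0,"rx":0,"ry":0,"rz":0,"hand":1},{"dx":3,"dy":0,"dz":0,"rx":0,"ry":0,"rz":0,"hand":1},{"dx":3,"dy":0,"dz":0,"rx":0,"ry":0,"rz":0,"hand":1}]' 30 >/dev/null;python3 st.py 585.3 147.9 159.3; python3 -m inch '[{"dx":3,"dy":0,"dz":0,"rx":0,"ry":0,"rz":0,"hand":1},{"dx":3,"dy":0,"dz":0,"rx":0,"ry":0,"rz":0,"hand":1},{"dx":3,"dy":0,"dz":0,"rx":0,"ry":0,"rz":0,"hand":1}]' 30 >/dev/null;python3 st.py 585.3 147.9 159.3
```

```text
tau7 0.158 q [ 0.042  0.55  -0.387  1.792  0.265  0.851 -0.701] p [568.5  75.  159.4] rot [-1.800e+02 -1.000e-02  7.677e+01] F [-0.19  0.49 -0.69] M [ 0.05  -0.033 -0.047] w 13.6 t 19.25
to go tool mm [74.8 -0.3  0.1]
tau7 0.152 q [ 0.027  0.554 -0.387  1.784  0.266  0.855 -0.715] p [570.5  83.7 159.4] rot [-180.     -0.     76.77] F [ 0.06 -0.42 -0.06] M [ 0.006  0.029 -0.02 ] w 13.0 t 19.55
to go tool mm [65.9 -0.3  0.1]
```

```bash
python3 -m inch '[{"dx":3,"dy":0,"dz":0,"rx":0,"ry":0,"rz":0,"hand":1},{"dx":3,"dy":0,"dz":0,"rx":0,"ry":0,"rz":0,"hand":1},{"dx":0,"dy":0,"dz":0,"rx":0,"ry":0,"rz":0,"hand":1}]' 30 >/dev/null;python3 st.py 585.3 147.9 159.3
```

```text
tau7 -0.143 q [ 0.016  0.558 -0.387  1.778  0.267  0.858 -0.724] p [571.9  89.7 159.4] rot [-1.800e+02 -1.000e-02  7.679e+01] F [ 0.2  -0.04 -0.35] M [-0.052  0.018 -0.001] w 13.3 t 19.85
to go tool mm [59.7 -0.2  0.1]
```

```bash
python3 -m inch '[{"dx":3,"dy":0,"dz":0,"rx":0,"ry":0,"rz":0,"hand":1},{"dx":3,"dy":0,"dz":0,"rx":0,"ry":0,"rz":0,"hand":1},{"dx":3,"dy":0,"dz":0,"rx":0,"ry":0,"rz":0,"hand":1}]' 30 >/dev/null;python3 st.py 585.3 147.9 159.3; python3 -m inch '[{"dx":2.5,"dy":0,"dz":0,"rx":0,"ry":0,"rz":0,"hand":1},{"dx":2.5,"dy":0,"dz":0,"rx":0,"ry":0,"rz":0,"hand":1},{"dx":2.5,"dy":0,"dz":0,"rx":0,"ry":0,"rz":0,"hand":1},{"dx":0,"dy":0,"dz":0,"rx":0,"ry":0,"rz":0,"hand":1}]' 30 >/dev/null;python3 st.py 585.3 147.9 159.3;python3 - <<'E'
from h import *
p=np.mean([bot.grab_frame("scene")[0].astype(float) for _ in range(3)],0).astype(np.uint8)
save("in4",cv2.resize(p[200:255,305:375],(764,600),interpolation=cv2.INTER_CUBIC))
E
```

```text
tau7 0.152 q [ 0.002  0.562 -0.387  1.768  0.268  0.863 -0.738] p [574.   98.2 159.4] rot [-180.     -0.     76.76] F [ 0.13 -1.   -0.7 ] M [-0.059  0.022 -0.011] w 13.4 t 20.15
to go tool mm [50.9 -0.3  0.1]
tau7 -0.115 q [-0.011  0.567 -0.387  1.761  0.269  0.867 -0.749] p [575.6 105.7 159.4] rot [-1.800e+02 -1.000e-02  7.679e+01] F [-0.79  0.43  0.23] M [-0.032  0.017 -0.002] w 13.4 t 20.55
to go tool mm [43.3 -0.2  0.1]
```

View pics/in4.png

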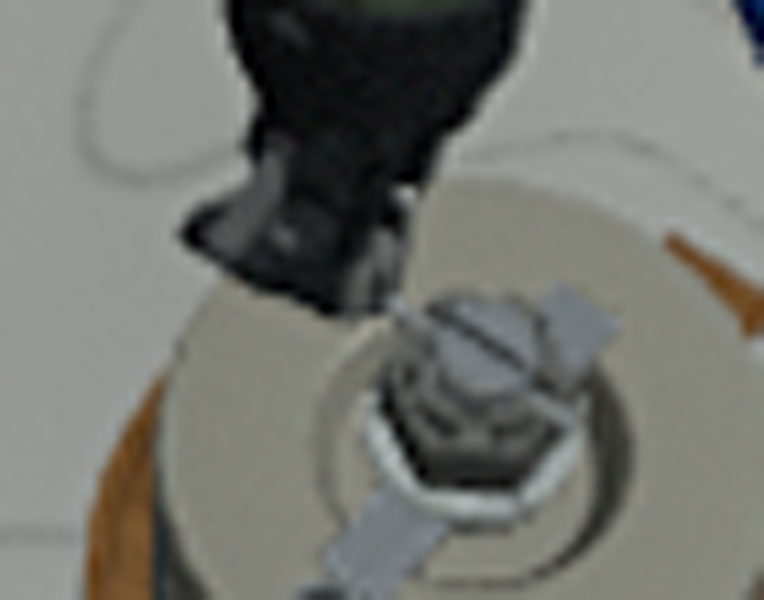

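The pin comes out on the far side at (560,405), and the grip is still about 8 mm short of the nut. Now 1–2 mm steps until contact.

```bash
python3 -m inch '[{"dx":2,"dy":0,"dz":0,"rx":0,"ry":0,"rz":0,"hand":1},{"dx":2,"dy":0,"dz":0,"rx":0,"ry":0,"rz":0,"hand":1}]' 30 >/dev/null;python3 st.py 585.3 147.9 159.3; python3 -m inch '[{"dx":1,"dy":0,"dz":0,"rx":0,"ry":0,"rz":0,"hand":1},{"dx":1,"dy":0,"dz":0,"rx":0,"ry":0,"rz":0,"hand":1}]' 30 >/dev/null;python3 st.py 585.3 147.9 159.3
```

```text
tau7 0.117 q [-0.017  0.569 -0.386  1.756  0.269  0.869 -0.755] p [576.6 109.2 159.4] rot [180.    -0.    76.75] F [-0.71 -0.26  0.18] M [-0.026  0.017  0.015] w 13.0 t 20.9
to go tool mm [39.6 -0.4  0.1]
tau7 0.038 q [-0.02   0.57  -0.386  1.754  0.269  0.87  -0.757] p [577.  111.3 159.4] rot [-180.     -0.     76.77] F [-0.87 -0.58 -0.99] M [-0.009 -0.028 -0.034] w 13.2 t 21.1
to go tool mm [37.6 -0.3  0.1]
```

```bash
python3 -m inch '[{"dx":1,"dy":0,"dz":0,"rx":0,"ry":0,"rz":0,"hand":1}]' 30 >/dev/null;python3 st.py 585.3 147.9 159.3
```

```text
tau7 0.047 q [-0.022  0.571 -0.386  1.753  0.269  0.87  -0.759] p [577.2 112.2 159.4] rot [-180.     -0.     76.77] F [-0.17 -0.85 -0.46] M [ 0.028  0.068 -0.003] w 13.7 t 21.2
to go tool mm [36.6 -0.3  0.1]
```

```bash
python3 -m inch '[{"dx":0.7,"dy":0,"dz":0,"rx":0,"ry":0,"rz":0,"hand":1}]' 30 >/dev/null;python3 st.py 585.3 147.9 159.3
```

```text
tau7 0.02 q [-0.023  0.571 -0.386  1.752  0.269  0.871 -0.76 ] p [577.4 112.9 159.4] rot [180.    -0.    76.76] F [-0.56  0.36  0.11] M [-0.022  0.031  0.037] w 13.5 t 21.3
to go tool mm [35.9 -0.3  0.1]
```

```bash
python3 -m inch '[{"dx":0.7,"dy":0,"dz":0,"rx":0,"ry":0,"rz":0,"hand":1}]' 30 >/dev/null;python3 st.py 585.3 147.9 159.3
```

```text
tau7 0.031 q [-0.024  0.571 -0.386  1.752  0.27   0.871 -0.761] p [577.6 113.5 159.4] rot [-180.     -0.     76.76] F [-0.38  0.22 -0.61] M [ 0.076 -0.023  0.025] w 13.3 t 21.4
to go tool mm [35.2 -0.3  0.1]
```

```bash
python3 -m inch '[{"dx":0.5,"dy":0,"dz":0,"rx":0,"ry":0,"rz":0,"hand":1}]' 30 >/dev/null;python3 st.py 585.3 147.9 159.3
```

```text
tau7 0.015 q [-0.025  0.572 -0.386  1.751  0.27   0.871 -0.762] p [577.7 114.  159.4] rot [-180.      0.     76.76] F [-0.57 -0.03 -0.03] M [-0.02   0.045 -0.068] w 13.7 t 21.5
to go tool mm [34.8 -0.3  0.1]
```

```bash
python3 -m inch '[{"dx":0.5,"dy":0,"dz":0,"rx":0,"ry":0,"rz":0,"hand":1}]' 30 >/dev/null;python3 st.py 585.3 147.9 159.3
```

```text
tau7 0.022 q [-0.026  0.572 -0.386  1.75   0.27   0.872 -0.762] p [577.8 114.4 159.4] rot [-180.      0.     76.76] F [-0.13 -1.91 -0.66] M [-0.201  0.063 -0.034] w 13.5 t 21.6
to go tool mm [34.3 -0.3  0.1]
```

```bash
python3 -m inch '[{"dx":0.5,"dy":0,"dz":0,"rx":0,"ry":0,"rz":0,"hand":1}]' 30 >/dev/null;python3 st.py 585.3 147.9 159.3
```

```text
tau7 0.021 q [-0.026  0.572 -0.386  1.75   0.27   0.872 -0.763] p [577.8 114.6 159.4] rot [-1.7999e+02  3.0000e-02  7.6750e+01] F [-0.9  -3.57  0.34] M [-0.684  0.201  0.011] w 13.6 t 21.7
to go tool mm [34.1 -0.4  0. ]
```

```bash
python3 -m inch '[{"dx":0.5,"dy":0,"dz":0,"rx":0,"ry":0,"rz":0,"hand":1}]' 30 >/dev/null;python3 st.py 585.3 147.9 159.3
```

```text
tau7 0.016 q [-0.027  0.572 -0.386  1.749  0.27   0.873 -0.764] p [577.9 114.8 159.4] rot [-1.7999e+02  5.0000e-02  7.6740e+01] F [-1.6  -5.49  2.95] M [-1.169  0.378 -0.06 ] w 13.1 t 21.8
to go tool mm [33.9 -0.4  0.1]
```

```bash
python3 -m inch '[{"dx":0.5,"dy":0,"dz":0,"rx":0,"ry":0,"rz":0,"hand":1}]' 30 >/dev/null;python3 st.py 585.3 147.9 159.3
```

```text
tau7 0.01 q [-0.028  0.573 -0.385  1.749  0.27   0.873 -0.764] p [578.  115.  159.4] rot [-1.7999e+02  8.0000e-02  7.6720e+01] F [-2.61 -8.    4.07] M [-1.64   0.536 -0.003] w 13.3 t 21.9
to go tool mm [33.7 -0.4  0.1]
```

The grip met the nut (force rising from 0 to 8 N over 2 mm). Easing back to about 1–2 N, then releasing.

```bash
python3 -m inch '[{"dx":-1.3,"dy":0,"dz":0,"rx":0,"ry":0,"rz":0,"hand":1},{"dx":0,"dy":0,"dz":0,"rx":0,"ry":0,"rz":0,"hand":1}]' 20 >/dev/null;python3 st.py 585.3 147.9 159.3;  python3 -m inch '[{"dx":0,"dy":0,"dz":0,"rx":0,"ry":0,"rz":0,"hand":0.5},{"dx":0,"dy":0,"dz":0,"rx":0,"ry":0,"rz":0,"hand":0.3},{"dx":0,"dy":0,"dz":0,"rx":0,"ry":0,"rz":0,"hand":0.2}]' 20 >/dev/null;python3 st.py 585.3 147.9 159.3
python3 - <<'E'
from h import *
p=np.mean([bot.grab_frame("scene")[0].astype(float) for _ in range(3)],0).astype(np.uint8)
save("rel",cv2.resize(p[200:255,305:375],(764,600),interpolation=cv2.INTER_CUBIC))
E
```

```text
tau7 0.042 q [-0.026  0.572 -0.386  1.75   0.27   0.872 -0.762] p [577.8 114.5 159.4] rot [180.    -0.    76.75] F [-0.61 -3.28  0.21] M [-0.49   0.147  0.044] w 13.0 t 22.1
to go tool mm [34.2 -0.4  0.1]
tau7 -0.001 q [-0.026  0.572 -0.386  1.75   0.27   0.872 -0.763] p [577.9 114.9 159.4] rot [ 1.800e+02 -2.000e-02  7.677e+01] F [ 0.57  0.15 -0.48] M [0.023 0.016 0.014] w 34.1 t 22.4
to go tool mm [33.8 -0.3  0.2]
```

View pics/rel.png

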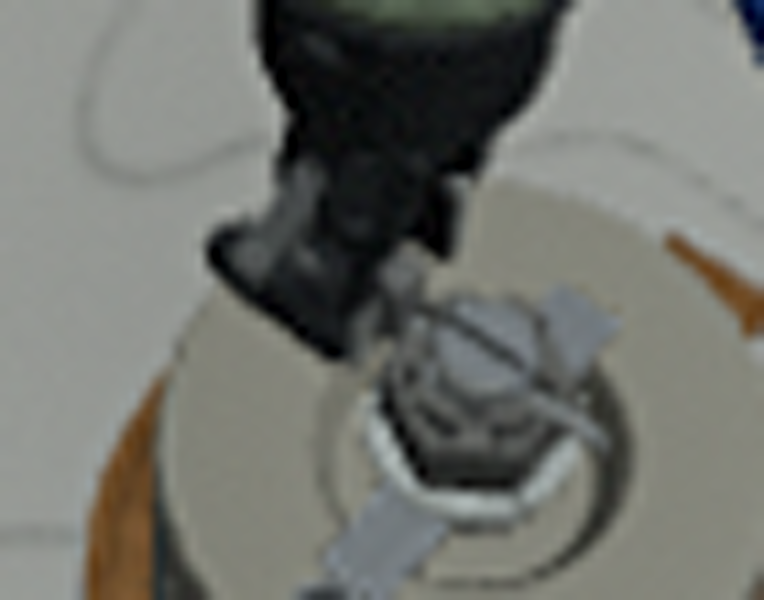

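The pin is free of the jaws, with its tip out at (605,440). Raising straight up, backing away and checking.

```bash
python3 -m inch '[{"dx":0,"dy":0,"dz":-15,"rx":0,"ry":0,"rz":0,"hand":0},{"dx":0,"dy":0,"dz":-25,"rx":0,"ry":0,"rz":0,"hand":0},{"dx":0,"dy":0,"dz":-40,"rx":0,"ry":0,"rz":0,"hand":0},{"dx":-35,"dy":0,"dz":-20,"rx":0,"ry":0,"rz":0,"hand":0},{"dx":-40,"dy":0,"dz":0,"rx":0,"ry":0,"rz":0,"hand":0},{"dx":-40,"dy":0,"dz":0,"rx":0,"ry":0,"rz":0,"hand":0},{"dx":-40,"dy":0,"dz":0,"rx":0,"ry":0,"rz":0,"hand":0},{"dx":0,"dy":0,"dz":0,"rx":0,"ry":0,"rz":0,"hand":0}]' 20; python3 st.py
python3 - <<'E'
from h import *
p=np.mean([bot.grab_frame("scene")[0].astype(float) for _ in range(5)],0).astype(np.uint8); np.save("/tmp/fin",p)
save("fin_full",p)
save("fin",cv2.convertScaleAbs(cv2.resize(p[215:255,320:370],(750,600),interpolation=cv2.INTER_CUBIC),alpha=1.5,beta=-20))
print([(round(x["score"],2),np.round(x["centre"],1)) for x in bot.tip_of("scene","pin_tip")],[(round(x["score"],2),np.round(x["centre"],1)) for x in bot.tip_of("scene","pin_grip")])
# expected projections
C=np.array([.5853,.1479])+[-.0021,.0009]; u=np.array([np.cos(np.radians(76.8)),np.sin(np.radians(76.8))])
print("exp tip",proj("scene",[*(C+u*.041),.1565]),"exp grip",proj("scene",[*(C-u*.035),.168]))
E
```

```text
clock: 23.35
position: [0.5414, -0.0418, 0.2606]
tool_rot: [3.141, 0.002, 1.333]
force: [-0.1, 0.3, 1.2]
grip_width: 0.0427
tau7 1.993 q [ 0.262  0.38  -0.39   1.769  0.168  1.025 -0.428] p [541.4 -41.8 260.6] rot [1.7995e+02 1.2000e-01 7.6400e+01] F [-0.08  0.33  1.16] M [0.028 0.012 0.005] w 42.7 t 23.35
[(0.68, array([192.5, 171.9])), (0.51, array([234.9, 341.9]))] [(0.43, array([222.6, 342.1]))]
exp tip [240.91984578 360.3783983 ] exp grip [224.85862546 339.15406861]
```

View pics/fin.png

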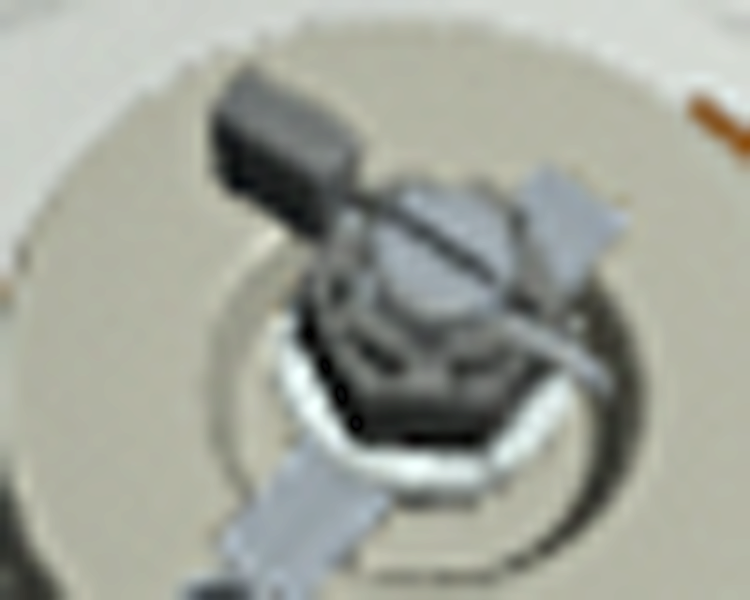

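View pics/fin_full.png

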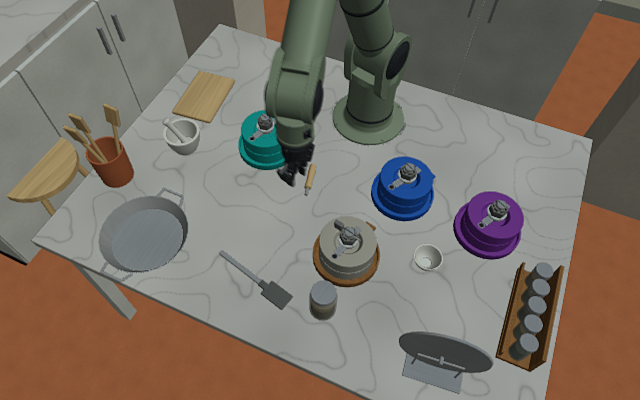

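The tip at (360.3, 240.7) matches the fully seated prediction (360.4, 240.9). The grip face touches the crown, and the other things in view look unmoved. Handing in.

```bash
python3 -c "
from workcell import bot
print(bot.job_done())"; python3 st.py
```

```text
the job is handed in; nothing more can be done
None
the job is handed in; nothing more can be done
```

The nut is tightened to the first aligned slot and the locking pin is in with its grip against the nut. I handed the job in at about 24 s; it reports no verdict.

- **Nut:** I turned the castle nut on the stone mill clockwise. It ran free for about 128° and came down on the washer when the torque rose from about 0.06 to 0.47 N m. I carried on about 35° to the first slot in line with the cross hole and let go. The jaws left it at −13.0°, and the saw cut measures −13.5°.
- **Pin:** I pushed it through slot and hole with no noticeable resistance until the grip met the nut. The push went up to about 9 N there (8 N along the pin, a little upward), and I eased it to about 3 N before letting go.
- **Last checks:** After I backed away, the pin tip was within 0.3 px of its fully seated position. The grip touches the crown, the slot line matches the saw cut, and the robot touches nothing. Nothing else in the picture appears to have moved.

Some checks disagreed:
- **Mill position:** the scene camera put the mill about 2–3 mm off from where the gripper found it. I trusted the gripper, and the pin went in freely.
- **Nut angle in the picture:** the nut's corners read up to about 6° (about 3° on average) off the aligned position, at the limit of the picture's resolution.
- **Pin-tip finder:** at the end it reported a wrong spot on the pan, so I judged the tip from the enlarged picture.
- **Washer dot:** I did not track it separately; the contact was judged from the torque alone.

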